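# Gauge the glove-dryer posts and close the gauge

## Task

Sort all the glove-dryer posts standing on the rubber mat with the steel slide gauge on the bench: every post whose foot fits must be slid along the bench through the gauge's channel, not lifted over the fence, and left standing in the fenced pen behind it; every post whose foot is too thick is to be left standing in the galvanised boot tray. When all posts are sorted, take the stop blade from its block and push it straight down into the cross slot of the channel until it stands fully home on the bench, then let go. Leave the mug where it is.

Things in the scene. Friction and masses are not known exactly. Their poses are not given: they have to be found in the camera images.
- gauge: fixed slide gauge, walls 24 mm high, no floor: posts slide on the bench. Origin on the bench at the middle of the cross slot; x along the channel, away from the robot, y left. Steel cheeks leave a channel 52 mm wide from x -55 to 25 mm; its lead-in flares to 72 mm at x -86. The cross slot cuts both cheeks: 10 mm wide (x -5 to 5), reaching to y -46 and 46 mm
- pen (a point): middle, on the bench, of the gauge's fenced pen behind the channel (77 mm beyond the cross slot, same axes): clear inside 105 mm along x and 210 mm along y, open above, fence 24 mm high, entered by the channel in the middle of its near side
- tray: fixed galvanised boot tray, 210 (x) x 270 (y) mm outside, rim 22 mm high, wall and floor 4 mm thick, square to the world axes; origin under its centre, on the bench. Stands left or right of the gauge
- mat: fixed flat rubber mat 210 (x) x 270 (y) mm, 4 mm thick, origin under its centre; on the other side of the gauge from the tray
- holder: fixed birch parking block 60 x 124 x 28 mm high, origin under its centre, with a slot 10 mm wide (its x) and 94 mm long (its y) right through, in which the blade stands on the bench at the start
- blade: loose stop blade, origin at the centre of its lower edge, z up: steel plate 6 mm thick (x), 84 mm wide (y), 48 mm high; on it a wooden handle 16 mm thick (x), 56 mm wide (y), from 48 to 84 mm up. 0.18 kg. Goes in the cross slot with its x along the channel, either way round, lower edge on the bench
- post_a: glove-dryer post, origin at the centre of its underside, z up its axis: round steel foot 26 mm high, then a birch shaft 26 mm across, straight to 112 mm, round top at 123 mm; 0.3 to 0.45 kg, bottom-heavy. The foot is 47 or 57 mm in diameter; name and place do not tell which. Starts upright on the mat; None if absent
- post_b: glove-dryer post, origin at the centre of its underside, z up its axis: round steel foot 26 mm high, then a birch shaft 26 mm across, straight to 112 mm, round top at 123 mm; 0.3 to 0.45 kg, bottom-heavy. The foot is 47 or 57 mm in diameter; name and place do not tell which. Starts upright on the mat; None if absent
- post_c: glove-dryer post, origin at the centre of its underside, z up its axis: round steel foot 26 mm high, then a birch shaft 26 mm across, straight to 112 mm, round top at 123 mm; 0.3 to 0.45 kg, bottom-heavy. The foot is 47 or 57 mm in diameter; name and place do not tell which. Starts upright on the mat; None if absent
- post_d: glove-dryer post, origin at the centre of its underside, z up its axis: round steel foot 26 mm high, then a birch shaft 26 mm across, straight to 112 mm, round top at 123 mm; 0.3 to 0.45 kg, bottom-heavy. The foot is 47 or 57 mm in diameter; name and place do not tell which. Starts upright on the mat; None if absent
- post_e: glove-dryer post, origin at the centre of its underside, z up its axis: round steel foot 26 mm high, then a birch shaft 26 mm across, straight to 112 mm, round top at 123 mm; 0.3 to 0.45 kg, bottom-heavy. The foot is 47 or 57 mm in diameter; name and place do not tell which. Starts upright on the mat; None if absent
- post_f: glove-dryer post, origin at the centre of its underside, z up its axis: round steel foot 26 mm high, then a birch shaft 26 mm across, straight to 112 mm, round top at 123 mm; 0.3 to 0.45 kg, bottom-heavy. The foot is 47 or 57 mm in diameter; name and place do not tell which. Starts upright on the mat; None if absent
- mug: bystander: red enamel mug, 76 mm across, 80 mm high, origin under its centre
Not all that is in view belongs to the job. What is meant by the blade is not pink, and is the larger of those in its own colour.

How it is judged:
On the way, in this order (a step that is already met when the one before it is completed fails the run):
1. every post is sorted: those that fit stand in the pen, the thick ones in the tray (x of post_a in the frame of gauge between 0.03 and 0.13 m and y of post_a in the frame of gauge between -0.105 and 0.105 m and z of each of post_a, post_c, post_f in the frame of gauge below 0.008 m and angle between each of post_a, post_c, post_f, post_b, post_d, post_e's own z axis and vertical below 0.12 rad and linear speed of each of post_a, post_c, post_f, post_b, post_d, post_e below 0.03 m/s and x of post_c in the frame of gauge between 0.03 and 0.13 m and y of post_c in the frame of gauge between -0.105 and 0.105 m and x of post_f in the frame of gauge between 0.03 and 0.13 m and y of post_f in the frame of gauge between -0.105 and 0.105 m and x of post_b in the frame of tray between -0.1 and 0.1 m and y of post_b in the frame of tray between -0.13 and 0.13 m and z of each of post_b, post_d, post_e in the frame of tray below 0.012 m and x of post_d in the frame of tray between -0.1 and 0.1 m and y of post_d in the frame of tray between -0.13 and 0.13 m and x of post_e in the frame of tray between -0.1 and 0.1 m and y of post_e in the frame of tray between -0.13 and 0.13 m), for 0.2 s.
2. the stop blade is fully home in the cross slot (x of blade in the frame of gauge between -0.005 and 0.005 m and y of blade in the frame of gauge between -0.008 and 0.008 m and z of blade in the frame of gauge below 0.005 m and angle between the x axis of blade and the x axis of gauge, either way round below 0.12 rad and angle between blade's own z axis and vertical below 0.12 rad and linear speed of blade below 0.03 m/s), for 0.2 s.
At the end, for the whole second after the job is handed in: Each 47 mm-foot post stands upright (0.12 rad) on the bench in the pen, each 57 mm-foot post upright on the tray floor; the blade is in the cross slot, lower edge under 5 mm above the bench, within 5 mm along and 8 mm across the channel of the slot's middle; all released, at rest (all of step 1 and all of step 2); the robot touches nothing.
It fails at once if a post is lifted over the fence into the pen (over the pen or the rear of the channel with its underside 20 to 100 mm above the bench) ((x of post_a in the frame of gauge between 0 and 0.13 m and y of post_a in the frame of gauge between -0.105 and 0.105 m and z of post_a in the frame of gauge between 0.02 and 0.1 m) or (x of post_c in the frame of gauge between 0 and 0.13 m and y of post_c in the frame of gauge between -0.105 and 0.105 m and z of post_c in the frame of gauge between 0.02 and 0.1 m) or (x of post_f in the frame of gauge between 0 and 0.13 m and y of post_f in the frame of gauge between -0.105 and 0.105 m and z of post_f in the frame of gauge between 0.02 and 0.1 m)).
It fails at once if the mug is pushed more than 40 mm or tipped (distance of mug from where it was at the start of the episode above 0.04 m or angle between mug's own z axis and vertical above 0.5 rad).
Of post_a, post_b, post_c, post_d, post_e, post_f only 4 to 5 are there at a start; the rules pass over those that are not, and their reading is None.
At some moment in a run one of post_a, post_b, post_c, post_d, post_e, post_f may be knocked a few centimetres aside while the robot is not near it.
It also fails if it takes over 210 s, if anything falls off the work surface, if the arm or the gripper's body presses on something with over 40 N, if the wrist force passes 120 N, or if a joint passes its speed limit or range.

## Robot

A 7-joint arm with a two-finger parallel gripper is mounted at the origin on the work surface. World frame = base frame: x ahead of the robot, y to its left, z up, the work surface at z = 0. Lengths are in m, angles in rad, forces in N, time in s.
With the tool pointing down it reaches from about 0.35 to 0.775 m from the base axis. Payload 3.1 kg.
Tool frame: the origin (TCP) lies on the mounting face of the last link; the fingertips stand 173 mm ahead of it and the grasp point (between the pads) lies 155 mm ahead of it; z points along the fingers, y is the line along which they close (so a half turn about z gives the same grasp; the last joint's range is limited). The gripper opens to 85 mm and grips with 20 to 120 N. Pads are 22 mm wide; open, the fingers measure 114 mm over their backs; the gripper's body (76 mm by 85 mm) begins 54 mm behind the grasp point. The pads swing forward as they close: fully open they stand 13 mm farther back than shut.
Start: joints at [1.237, 0.311, 0.014, 1.512, -0.004, 1.319, -0.027], TCP at [0.158, -0.527, 0.405] pointing down, gripper open.
Joint ranges: [-2.7, 2.7], [-0.3, 1.91], [-1.27, 1.3], [0.12, 2.57], [-1.44, 4.58], [0.2, 2.03], [-3.05, 3.05]. Speed limits (rad/s): [2.79, 2.79, 3.14, 3.14, 3.14, 3.14, 3.14].

## Interface

Orientations are given as a unit quaternion [w, x, y, z].
In Python, from rig import state, read_camera, sign_off gives the robot as it stands.
- The arm moves only by the shell command python3 -m handwheel 'ROWS' [FORCE]. ROWS is JSON, a list of rows, each an object with "translation": the shift along the tool's x, y, z in mm, a list of three; "delta_rot": the turn, a rotation vector about the tool's x, y, z in degrees, a list of three; "jaw": the closure, from -1 (fully open) to 1 (shut). In form: [{"translation": [x, y, z], "delta_rot": [wx, wy, wz], "jaw": jaw}, ...]. A call has 1 to 12 rows; each row is the pose to reach, as a shift and turn from the pose commanded when the call began, along the tool's axes at that moment; what a row does not reach only later rows make up. A row lasts 1/8 s, in which the tool goes at most 62.5 mm and 10.7 degrees, less where a joint would pass 70% of its speed; a pose out of reach is approached as far as the arm can. A call with a gripper value outside its range is refused whole. The fingers move at their own pace and stop on an object; FORCE is the grip in N (left out, the last holds). Time passes only in rows, so rows that repeat a pose let the fingers close. It gives the time, the measured TCP pose, the force, the opening and the grip force at its end, in the units of the state.
- state(): the state, without advancing time (a new reading comes with each control period).
- read_camera(name): name is "scene" or "top"; returns a dict with "pixels" (480x640x3 uint8, red, green, blue), "fx", "fy", "cx", "cy" (pixels), "cam_to_world" (4x4, takes a point from camera to world coordinates). Camera axes: x right, y up, looking along -z (the intrinsics and any distortion apply to the point x, -y, -z); pixel columns grow to the right and rows downward; lengths in m; the calibration is good to about 2 mm. A picture is of the moment at which its call begins. There is no depth.
- sign_off(): hands the job in; it is judged then, once.
The state is a dict: "time": time; "q": joint angles; "joint_velocities": joint speeds; "effort": joint torques, N m; "tool_pos": TCP position; "tcp_rot": TCP orientation; "wrist_force": force on the tool from outside, world axes, zero at the start; "wrist_torque": the same for the moment, N m; "opening": opening from 0.0 (shut) to 1.0 (fully open); "finger_force": force on a finger pad.
Only numpy, scipy, OpenCV 4.12 (cv2) and the standard library are available. Lean on these libraries where they do the work, as an engineer would, in place of code of your own. Each camera call takes 0.05 s, during which the arm holds its last target. There are 200 camera calls.

## Working session

There is one attempt and no reset: what is moved stays moved. The work goes in short steps, Python scripts to look and compute and a shell command to move; the robot and the scene stay as the last step left them, time stands still between calls to the robot, and variables do not carry over. Pictures are saved under pics/ and viewed, at most 15 in all, crops included, and the job is handed in when it is done.

```bash
mkdir -p pics; python3 - <<'E'
from rig import state, read_camera
import cv2, numpy as np
s=state(); print({k:np.round(v,3).tolist() for k,v in s.items()})
for n in("scene","top"):
    c=read_camera(n); cv2.imwrite(f"pics/{n}0.png",c["pixels"][:,:,::-1]); print(n,{k:(np.round(v,4).tolist()) for k,v in c.items() if k!="pixels"})
E
```

```text
{'time': 0.0, 'q': [1.237, 0.312, 0.014, 1.513, -0.004, 1.319, -0.027], 'joint_velocities': [-0.0, 0.001, -0.001, 0.001, 0.002, -0.002, -0.0], 'effort': [-0.0, -37.991, 0.146, -23.059, 0.012, 0.014, -0.0], 'tool_pos': [0.158, -0.526, 0.404], 'tcp_rot': [-0.001, 0.989, 0.145, -0.0], 'wrist_force': [0.448, -0.824, 0.563], 'wrist_torque': [0.004, 0.016, -0.007], 'finger_force': 0.0, 'opening': 0.996}
scene {'fx': 440.3085, 'fy': 440.3085, 'cx': 320.0422, 'cy': 231.7429, 'cam_to_world': [[0.7523, -0.4696, 0.4621, 0.9591], [0.6586, 0.5165, -0.5473, -0.4523], [0.0184, 0.7161, 0.6978, 0.6275], [0.0, 0.0, 0.0, 1.0]]}
top {'fx': 551.8808, 'fy': 551.8808, 'cx': 315.2629, 'cy': 234.3757, 'cam_to_world': [[0.1076, 0.9725, -0.2065, 0.3596], [-0.9942, 0.1048, -0.0245, 0.0064], [-0.0022, 0.2079, 0.9781, 1.0625], [0.0, 0.0, 0.0, 1.0]]}
```

View pics/scene0.png

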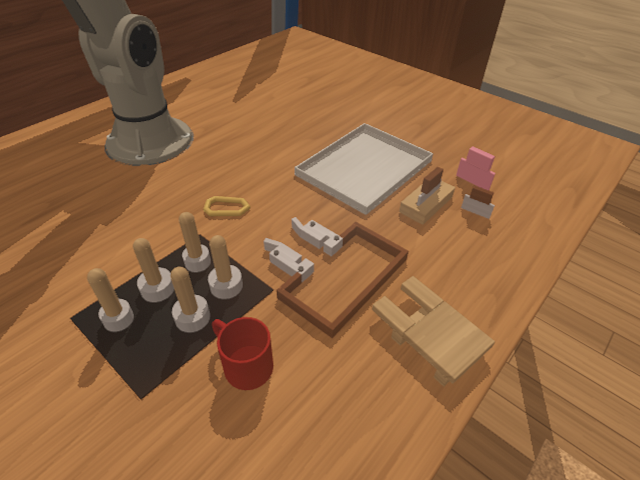

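View pics/top0.png

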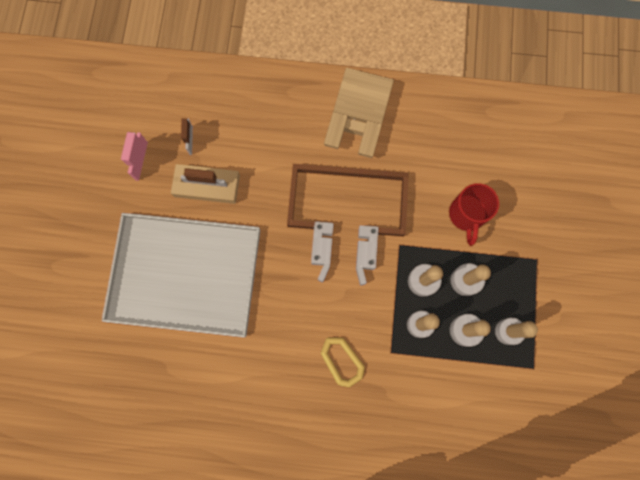

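The scene view shows five posts on the black mat, the mug beyond it, the grey tray on the left, the birch block with the brown-handled blade, and a smaller brown decoy and a pink decoy. In the top view the feet are at about (425,280), (468,280), (422,324), (467,330) and (511,331). The cheeks are at (321,250) and (368,252), the pen fence spans (290..408,165..235), and the holder is at (206,184). Next I'll measure.

```bash
cat > h.py <<'E'
import cv2, numpy as np
from rig import state, read_camera
def ray(c,uv,z):
    uv=np.atleast_2d(uv).astype(float); T=c["cam_to_world"]
    d=np.c_[(uv[:,0]-c["cx"])/c["fx"],-(uv[:,1]-c["cy"])/c["fy"],-np.ones(len(uv))]@T[:3,:3].T
    return T[:3,3]+d*((z-T[2,3])/d[:,2])[:,None]
def proj(c,p):
    T=c["cam_to_world"]; q=(np.atleast_2d(p)-T[:3,3])@T[:3,:3]
    return np.c_[c["cx"]-c["fx"]*q[:,0]/q[:,2],c["cy"]+c["fy"]*q[:,1]/q[:,2]]
def blobs(m,amin):
    m=cv2.morphologyEx(m.astype(np.uint8),cv2.MORPH_OPEN,np.ones((2,2),np.uint8))
    return [k for k in cv2.findContours(m,cv2.RETR_EXTERNAL,cv2.CHAIN_APPROX_NONE)[0] if cv2.contourArea(k)>amin]
def feet(c,zb,box):
    """grey feet in the top view inside pixel box; (x,y) of axis and width across the viewing direction"""
    h=cv2.cvtColor(c["pixels"],cv2.COLOR_RGB2HSV); m=(h[...,1]<60)&(h[...,2]>95)
    b=np.zeros_like(m); b[box[1]:box[3],box[0]:box[2]]=1
    out=[]; cam=c["cam_to_world"][:2,3]
    for k in blobs(m&b,150):
        p=ray(c,k[:,0],zb+.026)[:,:2]; mid=p.mean(0); r=(mid-cam)/np.linalg.norm(mid-cam); t=np.array([-r[1],r[0]])
        a=p@t; w=a.max()-a.min(); far=(p@r).max(); near=(p@r).min()
        # far edge of top disc unless hidden by the shaft: near edge is bottom disc on plane zb
        pb=ray(c,k[:,0],zb)[:,:2]; nb=(pb@r).min()
        ta=(a.max()+a.min())/2
        D=.057 if w>.053 else .047
        out.append((np.round(t*ta+r*(nb+D/2),4),round(w*1000,1),round((far-nb)*1000,1),k[:,0].mean(0).round()))
    return out
E
python3 - <<'E'
from h import *
c=read_camera("top"); np.set_printoptions(suppress=True,precision=4)
for f in feet(c,.004,(390,245,540,370)): print(*f)
P=c["pixels"]; h=cv2.cvtColor(P,cv2.COLOR_RGB2HSV)
for n,(u,v) in dict(fence=(350,170),cheek=(322,250),tray=(190,270),mat=(400,340),wood=(230,420),foot=(415,285),holder=(185,190),handle=(200,176),ring=(326,349)).items(): print(n,h[v,u])
def rect(m,box,z,n):
    b=np.zeros(m.shape,bool); b[box[1]:box[3],box[0]:box[2]]=1
    for k in blobs(m&b,60):
        r=cv2.boxPoints(cv2.minAreaRect(k)); w=ray(c,r,z)[:,:2]; print(n,cv2.contourArea(k),r.round(1).tolist(),w.tolist(),"side",np.linalg.norm(w[0]-w[1]).round(4),np.linalg.norm(w[1]-w[2]).round(4),"ctr",w.mean(0))
H,S,V=h[...,0],h[...,1],h[...,2]
rect((V<110)&(S>90),(280,155,420,245),.024,"fence")
rect((S<60)&(V>90),(300,215,390,290),.024,"cheek")
rect((S<60)&(V>60),(95,205,270,345),.022,"tray")
E
```

```text
[ 0.4339 -0.3495] 48.4 41.6 [510. 333.]
[ 0.4274 -0.2699] 59.4 51.0 [467. 331.]
[ 0.4291 -0.1834] 49.2 40.6 [420. 326.]
[ 0.5124 -0.1842] 59.5 52.9 [424. 282.]
[ 0.522  -0.2665] 57.8 52.5 [468. 281.]
fence [ 12 161 119]
cheek [ 14  31 183]
tray [ 17  33 193]
mat [15 36 43]
wood [ 14 152 171]
foot [ 11  29 186]
holder [ 17 110 195]
handle [ 11 157 109]
ring [ 20 144 195]
fence 279.0 [[296.8999938964844, 173.0], [297.29998779296875, 168.3000030517578], [404.29998779296875, 176.39999389648438], [404.0, 181.10000610351562]] [[0.6979080769174983, 0.08163351901477219], [0.7075761726687697, 0.08204698944842709], [0.7135198711200262, -0.1292812970357901], [0.7038758691328971, -0.12930552272314583]] side 0.0097 0.2114 ctr [ 0.7057 -0.0237]
cheek 780.0 [[356.0, 284.6000061035156], [359.8999938964844, 226.3000030517578], [378.6000061035156, 227.60000610351562], [374.70001220703125, 285.79998779296875]] [[0.4907479886423144, -0.05450872466071023], [0.603853093840474, -0.05154644851282638], [0.6052608017461116, -0.08765013207400822], [0.49218645872191835, -0.08981696364923969]] side 0.1131 0.0361 ctr [ 0.548  -0.0709]
cheek 743.0 [[311.0, 280.29998779296875], [315.29998779296875, 222.6999969482422], [333.5, 224.0], [329.20001220703125, 281.70001220703125]] [[0.4896741878543269, 0.03075918898048446], [0.6018767558880759, 0.03477680688042177], [0.6029826872552306, -0.00045382310748553166], [0.4908213544798734, -0.0037010358891082446]] side 0.1123 0.0352 ctr [0.5463 0.0153]
tray 15297.5 [[103.0999984741211, 321.70001220703125], [115.30000305175781, 212.10000610351562], [260.3999938964844, 228.3000030517578], [248.1999969482422, 337.79998779296875]] [[0.3712187547943949, 0.4081370651256551], [0.5815381487108913, 0.4240205487639533], [0.5799001932201285, 0.1391324292798519], [0.37102262387836255, 0.13490077240984366]] side 0.2109 0.2849 ctr [0.4759 0.2765]
```

```bash
python3 - <<'E'
from h import *
a=cv2.imread("pics/top0.png"); 
g=cv2.resize(a[155:295,275:415],None,fx=4,fy=4,interpolation=cv2.INTER_CUBIC)
b=cv2.resize(a[100:210,115:245],(560*130//140,0) if 0 else None,fx=1.8,fy=1.8,interpolation=cv2.INTER_CUBIC)
o=np.zeros((560,796,3),np.uint8); o[:,:560]=g; o[:b.shape[0],562:562+b.shape[1]]=b
cv2.imwrite("pics/zoom.png",o)
E
```

```text
(no output)
```

View pics/zoom.png

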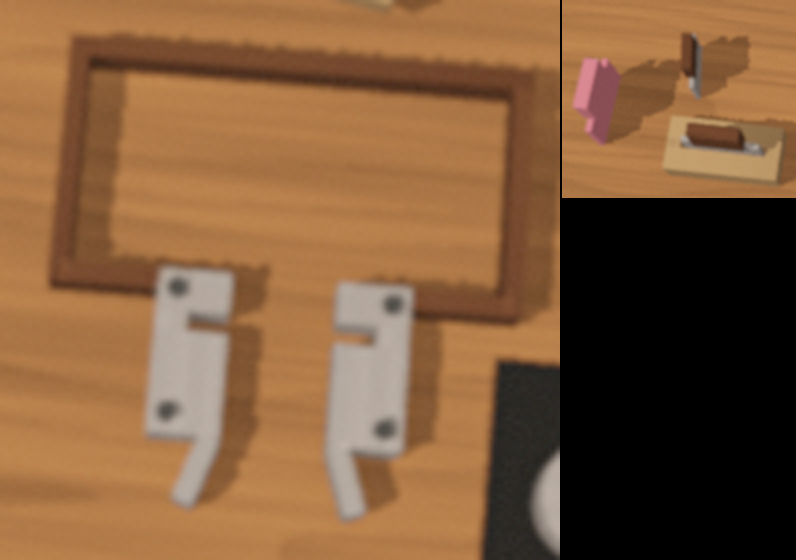

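The zoom (4x, offset (275,155)) shows the cross-slot ends at (188,322) and (374,337), the far inner cheek corners at (235,272) and (337,282), the knees at (218,437) and (327,452), and the pen fence. The feet measure 48, 59, 49, 59.5 and 58 mm, so there are two that fit and three that are too thick. The blade in the block is the larger brown one. Next I'll fit the gauge pose and measure the holder, blade, mug and post tops.

```bash
python3 - <<'E'
from h import *
np.set_printoptions(suppress=True,precision=4)
c=read_camera("top"); h=cv2.cvtColor(c["pixels"],cv2.COLOR_RGB2HSV); H,S,V=[h[...,i].astype(int) for i in range(3)]
L=[((25,26),(235,272)),((25,-26),(337,282)),((-55,26),(218,437)),((-55,-26),(327,452)),((0,46),(188,322)),((0,-46),(374,337)),((-86,36),(193,507)),((-86,-36),(344,520))]
G=np.array([l[0] for l in L])/1000.; W=ray(c,np.array([l[1] for l in L])/4.+[275,155],.024)[:,:2]
g0,w0=G.mean(0),W.mean(0); M=(G-g0).T@(W-w0); yaw=np.arctan2(M[0,1]-M[1,0],M[0,0]+M[1,1])
R=np.array([[np.cos(yaw),-np.sin(yaw)],[np.sin(yaw),np.cos(yaw)]]); o=w0-R@g0
print("gauge",o,np.degrees(yaw)); print(((W-o)@R*1000-G*1000).round(1).tolist()); print("pen",o+R@[.077,0])
# fence outer corners in gauge frame
for p in [(72,37),(532,70),(517,322),(50,285)]: print("fence", ((ray(c,np.array(p)/4.+[275,155],.024)[0,:2]-o)@R*1000).round(1))
def comp(m,box,z,n):
    b=np.zeros(m.shape,bool); b[box[1]:box[3],box[0]:box[2]]=1
    for k in blobs(m&b,40):
        r=cv2.boxPoints(cv2.minAreaRect(k)); w=ray(c,r,z)[:,:2]; e=[w[1]-w[0],w[2]-w[1]]
        e=max(e,key=np.linalg.norm); print(n,"sides",[np.linalg.norm(w[1]-w[0]).round(4),np.linalg.norm(w[2]-w[1]).round(4)],"ctr",w.mean(0),"longdir",np.degrees(np.arctan2(e[1],e[0])).round(1),"px",k[:,0].mean(0).round(1))
comp((V<135)&(S>120)&(H<15),(165,110,250,205),.084,"handle")
comp((S<60)&(V>100),(165,160,250,205),.048,"steel")
comp((abs(H-17)<4)&(S<135)&(V>140),(165,155,250,210),.028,"holder")
comp((S>190)&((H<6)|(H>174)),(430,170,520,250),.08,"mug")
comp((abs(H-20)<6)&(V>180)&(S>140),(315,330,375,395),.01,"ring")
# check tops with shaft in scene camera
E
```

```text
gauge [ 0.5784 -0.0259] 1.1641317996611247
[[2.1, -1.3], [1.4, 1.2], [1.1, 0.2], [-1.6, 0.1], [0.5, -0.8], [0.9, 1.6], [-2.3, -0.8], [-2.2, -0.2]]
pen [ 0.6554 -0.0243]
fence [139.  114.5]
fence [ 141.6 -112.8]
fence [  14.3 -112.3]
fence [ 12.9 113.1]
handle sides [np.float64(0.0568), np.float64(0.0192)] ctr [0.6393 0.1719] longdir -2.4 px [243.6 187.1]
handle sides [np.float64(0.0223), np.float64(0.0586)] ctr [0.6536 0.2544] longdir -89.8 px [201.1 176.1]
handle sides [np.float64(0.0207), np.float64(0.0277)] ctr [0.6883 0.3147] longdir -170.8 px [170.8 154.3]
handle sides [np.float64(0.0434), np.float64(0.022)] ctr [0.7236 0.2557] longdir -83.9 px [203.8 139.8]
handle sides [np.float64(0.0437), np.float64(0.0503)] ctr [0.7339 0.3107] longdir -171.1 px [180.2 135. ]
holder sides [np.float64(0.0661), np.float64(0.1267)] ctr [0.6558 0.2579] longdir -92.3 px [206. 184.]
mug sides [np.float64(0.1109), np.float64(0.074)] ctr [ 0.642  -0.2523] longdir -30.8 px [474.4 212.8]
ring sides [np.float64(0.0434), np.float64(0.021)] ctr [ 0.3223 -0.0717] longdir -15.3 px [356.7 376.4]
ring sides [np.float64(0.0367), np.float64(0.0726)] ctr [ 0.3658 -0.0286] longdir -88.6 px [333.8 350.5]
```

```bash
cat >> h.py <<'E'
from scipy.spatial.transform import Rotation as Ro
def go(xyz,yaw=1.2):
    """mm shift / deg turn from the present pose to grasp point xyz, tool y at yaw deg from world x"""
    s=state(); R=Ro.from_quat(np.roll(s["tcp_rot"],-1)); a=np.radians(yaw)
    t=np.array(xyz)+[0,0,.155]; D=Ro.from_matrix(np.c_[[-np.sin(a),np.cos(a),0],[np.cos(a),np.sin(a),0],[0,0,-1]])
    print("go",xyz,"->",(R.inv().apply(t-s["tool_pos"])*1000).round(1).tolist(),(R.inv()*D).as_rotvec(degrees=True).round(1).tolist())
O=np.array([.5784,-.0259]); A=np.radians(1.16); RG=np.array([[np.cos(A),-np.sin(A)],[np.sin(A),np.cos(A)]])
def g2w(x,y,z): return [*(O+RG@[x/1000,y/1000]),z]
def look():
    c=read_camera("top")
    for f in feet(c,.004,(390,245,540,370)): print("mat",*f)
    return c
E
python3 -c "
from h import *
go([.4291,-.1834,.25]);go([.4291,-.1834,.082])"
```

```text
go [0.4291, -0.1834, 0.25] -> [358.2, -250.7, -0.7] [-0.1, -0.1, -74.5]
go [0.4291, -0.1834, 0.082] -> [358.2, -250.5, 167.3] [-0.1, -0.1, -74.5]
```

```bash
python3 -m handwheel '[{"translation":[179,-125,0],"delta_rot":[0,0,-37],"jaw":-0.1},{"translation":[358,-251,0],"delta_rot":[0,0,-74.5],"jaw":-0.1},{"translation":[358,-251,0],"delta_rot":[0,0,-74.5],"jaw":-0.1},{"translation":[358,-251,0],"delta_rot":[0,0,-74.5],"jaw":-0.1},{"translation":[358,-251,0],"delta_rot":[0,0,-74.5],"jaw":-0.1},{"translation":[358,-251,0],"delta_rot":[0,0,-74.5],"jaw":-0.1},{"translation":[358,-251,0],"delta_rot":[0,0,-74.5],"jaw":-0.1},{"translation":[358,-251,0],"delta_rot":[0,0,-74.5],"jaw":-0.1},{"translation":[358,-251,0],"delta_rot":[0,0,-74.5],"jaw":-0.1},{"translation":[358,-251,0],"delta_rot":[0,0,-74.5],"jaw":-0.1},{"translation":[358,-251,0],"delta_rot":[0,0,-74.5],"jaw":-0.1},{"translation":[358,-251,0],"delta_rot":[0,0,-74.5],"jaw":-0.1}]' 20; python3 -c "
from h import *
print(state()['q'],state()['opening'])
c=look(); go([.4291,-.1834,.082])"
```

```text
time: 1.7
tool_pos: [0.4285, -0.1841, 0.4047]
tcp_rot: [0.0, 0.7, 0.714, -0.0]
wrist_force: [1.0, -0.0, -0.1]
opening: 0.553
finger_force: 0.0
[ 0.76478015  0.16674418 -0.45215144  1.71270604  0.07599367  1.27947902
  0.31570867] 0.5531784826660752
mat [ 0.4291 -0.1834] 49.2 40.6 [420. 326.]
mat [ 0.5124 -0.1842] 59.5 52.9 [424. 282.]
mat [ 0.4574 -0.2884] 224.7 168.9 [505. 321.]
go [0.4291, -0.1834, 0.082] -> [0.5, 0.5, 167.7] [-0.0, 0.0, -0.1]
```

```bash
python3 -m handwheel '[{"translation":[0,0,60],"delta_rot":[0,0,0],"jaw":-0.1},{"translation":[0,0,110],"delta_rot":[0,0,0],"jaw":-0.1},{"translation":[0,0,145],"delta_rot":[0,0,0],"jaw":-0.1},{"translation":[0,0,168],"delta_rot":[0,0,0],"jaw":-0.1},{"translation":[0,0,168],"delta_rot":[0,0,0],"jaw":-0.1},{"translation":[0,0,168],"delta_rot":[0,0,0],"jaw":1},{"translation":[0,0,168],"delta_rot":[0,0,0],"jaw":1},{"translation":[0,0,168],"delta_rot":[0,0,0],"jaw":1},{"translation":[0,0,168],"delta_rot":[0,0,0],"jaw":1},{"translation":[0,0,168],"delta_rot":[0,0,0],"jaw":1}]' 30; python3 -c "
from h import *
print(state()['wrist_torque'])
c=look(); cv2.imwrite('pics/t1.png',c['pixels'][:,:,::-1]);go(g2w(-125,0,.120))"
```

```text
time: 3.0
tool_pos: [0.4298, -0.1836, 0.2379]
tcp_rot: [0.002, 0.7, 0.715, 0.001]
wrist_force: [1.9, -0.3, 6.4]
opening: 0.298
finger_force: 30.7
[ 0.01161747 -0.13562873  0.00082821]
mat [ 0.4293 -0.1833] 48.7 29.0 [417. 326.]
mat [ 0.4448 -0.409 ] 102.6 28.1 [534. 326.]
mat [ 0.5003 -0.3309] 65.1 64.3 [505. 296.]
mat [ 0.4455 -0.2391] 144.9 99.8 [466. 316.]
mat [ 0.5138 -0.183 ] 55.8 52.1 [421. 281.]
go [np.float64(0.45342561744995125), np.float64(-0.02843055453094189), 0.12] -> [154.6, 27.0, -37.2] [0.2, 0.1, 0.0]
```

View pics/t1.png

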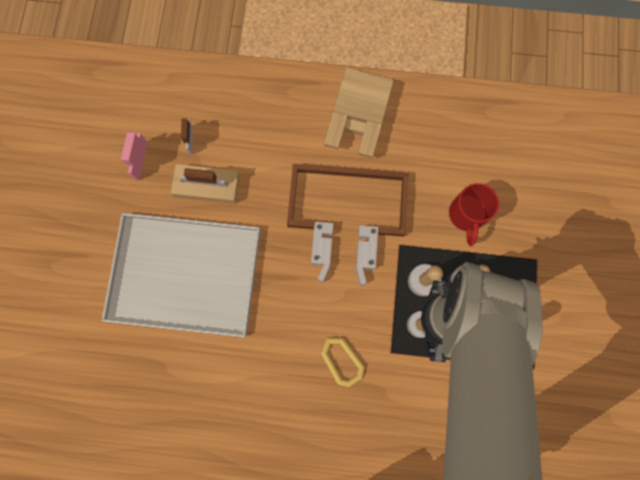

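Top view: the jaws hold the near-left post (foot seen at (417,326)) and nothing else has moved. Lifting to the staging point ahead of the lead-in.

```bash
python3 -m handwheel '[{"translation":[0,0,-30],"delta_rot":[0,0,0],"jaw":1},{"translation":[0,0,-50],"delta_rot":[0,0,0],"jaw":1},{"translation":[40,10,-50],"delta_rot":[0,0,0],"jaw":1},{"translation":[80,20,-50],"delta_rot":[0,0,0],"jaw":1},{"translation":[120,27,-50],"delta_rot":[0,0,0],"jaw":1},{"translation":[154.5,27,-50],"delta_rot":[0,0,0],"jaw":1},{"translation":[154.5,27,-50],"delta_rot":[0,0,0],"jaw":1},{"translation":[154.5,27,-20],"delta_rot":[0,0,0],"jaw":1},{"translation":[154.5,27,0],"delta_rot":[0,0,0],"jaw":1},{"translation":[154.5,27,3],"delta_rot":[0,0,0],"jaw":1},{"translation":[154.5,27,4],"delta_rot":[0,0,0],"jaw":1},{"translation":[154.5,27,4],"delta_rot":[0,0,0],"jaw":1}]'; python3 -c "
from h import *
c=read_camera('top'); print(feet(c,0,(300,285,390,345)));go(g2w(-125,0,.079));go(g2w(70,0,.079))"
```

```text
time: 4.55
tool_pos: [0.4513, -0.0294, 0.233]
tcp_rot: [-0.001, 0.7, 0.714, -0.002]
wrist_force: [-3.6, -0.2, 8.1]
opening: 0.294
finger_force: 31.7
[(array([ 0.408 , -0.0264]), np.float64(155.3), np.float64(125.1), array([357., 318.]))]
go [np.float64(0.45342561744995125), np.float64(-0.02843055453094189), 0.079] -> [0.9, 2.1, -1.0] [-0.3, 0.1, -0.1]
go [np.float64(0.6483856542280273), np.float64(-0.02448288946267254), 0.079] -> [1.0, 197.1, -1.9] [-0.3, 0.1, -0.1]
```

```bash
python3 -m handwheel '[{"translation":[1,8,-0.5],"delta_rot":[0,0,0],"jaw":1},{"translation":[1,16,-0.5],"delta_rot":[0,0,0],"jaw":1},{"translation":[1,24,-0.5],"delta_rot":[0,0,0],"jaw":1},{"translation":[1,32,-0.5],"delta_rot":[0,0,0],"jaw":1},{"translation":[1,40,-0.5],"delta_rot":[0,0,0],"jaw":1},{"translation":[1,48,-0.5],"delta_rot":[0,0,0],"jaw":1},{"translation":[1,56,-0.5],"delta_rot":[0,0,0],"jaw":1},{"translation":[1,64,-0.5],"delta_rot":[0,0,0],"jaw":1},{"translation":[1,72,-0.5],"delta_rot":[0,0,0],"jaw":1},{"translation":[1,80,-0.5],"delta_rot":[0,0,0],"jaw":1}]'; python3 -c "
from h import *
go(g2w(70,0,.079));c=read_camera('scene'); cv2.imwrite('pics/s2.png',cv2.resize(c['pixels'][130:350,180:460,::-1],None,fx=2.5,fy=2.5))"
```

```text
time: 5.85
tool_pos: [0.4998, -0.0271, 0.233]
tcp_rot: [-0.04, 0.698, 0.713, -0.053]
wrist_force: [-60.8, -1.7, 81.9]
opening: 0.294
finger_force: 88.9
go [np.float64(0.6483856542280273), np.float64(-0.02448288946267254), 0.079] -> [-0.8, 147.2, -20.4] [-7.5, 1.0, 0.0]
```

View pics/s2.png

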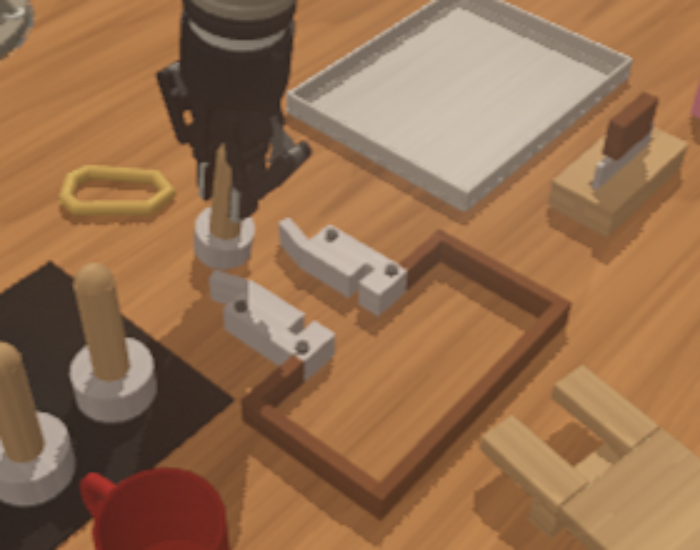

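The cropped scene view shows the foot at (225,240) still just before the lead-in tips (285,235) and (215,285), with the tool tilted. The foot is digging into the bench under down-pressure and isn't touching a cheek, since the lateral force is only about 2 N. I'll back off, unload it, and slide with only a hair of contact.

```bash
python3 -m handwheel '[{"translation":[0,-20,-1],"delta_rot":[0,0,0],"jaw":1},{"translation":[0,-40,-2],"delta_rot":[0,0,0],"jaw":1},{"translation":[0,-60,-3],"delta_rot":[0,0,0],"jaw":1},{"translation":[0,-70,-4],"delta_rot":[0,0,0],"jaw":1},{"translation":[0,-78,-6],"delta_rot":[0,0,0],"jaw":1},{"translation":[0,-78,-6],"delta_rot":[0,0,0],"jaw":1},{"translation":[0,-78,-6],"delta_rot":[0,0,0],"jaw":1}]'; python3 -c "
from h import *
print(state()['wrist_torque']);go(g2w(-125,0,.080));c=read_camera('scene'); cv2.imwrite('pics/s3.png',cv2.resize(c['pixels'][80:320,130:410,::-1],None,fx=2.5,fy=2.5))"
```

```text
time: 6.78
tool_pos: [0.4552, -0.0273, 0.2393]
tcp_rot: [0.0, 0.7, 0.715, 0.0]
wrist_force: [-0.4, 0.0, -4.0]
opening: 0.294
finger_force: 31.4
[-0.02627659  0.00585544  0.00075749]
go [np.float64(0.45342561744995125), np.float64(-0.02843055453094189), 0.08] -> [-1.1, -1.8, 4.3] [0.1, -0.0, 0.0]
```

View pics/s3.png

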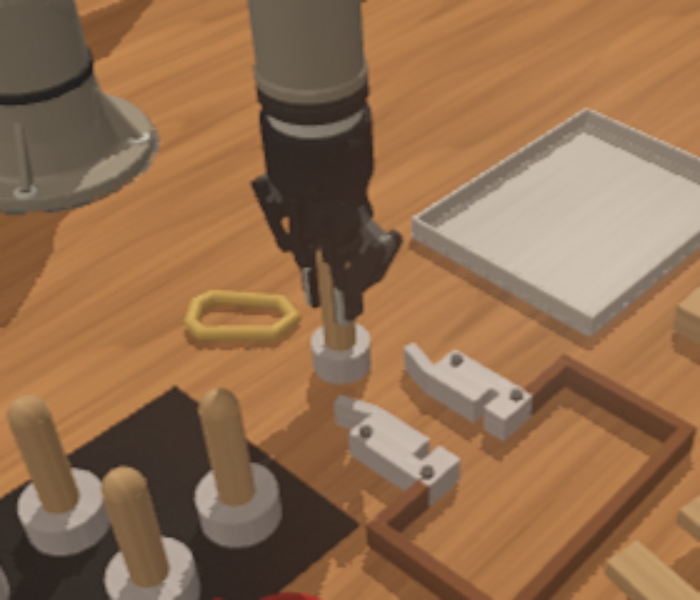

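Post upright in the grip, foot at (341,352), just before the lead-in tips. I'll find the bench contact height by force.

```bash
python3 -m handwheel '[{"translation":[-1,-2,2],"delta_rot":[0,0,0],"jaw":1},{"translation":[-1,-2,2],"delta_rot":[0,0,0],"jaw":1},{"translation":[-1,-2,2],"delta_rot":[0,0,0],"jaw":1}]'; python3 -m handwheel '[{"translation":[0,0,1],"delta_rot":[0,0,0],"jaw":1},{"translation":[0,0,1],"delta_rot":[0,0,0],"jaw":1},{"translation":[0,0,1],"delta_rot":[0,0,0],"jaw":1}]';python3 -m handwheel '[{"translation":[0,0,1],"delta_rot":[0,0,0],"jaw":1},{"translation":[0,0,1],"delta_rot":[0,0,0],"jaw":1},{"translation":[0,0,1],"delta_rot":[0,0,0],"jaw":1}]'; python3 -m handwheel '[{"translation":[0,0,1],"delta_rot":[0,0,0],"jaw":1},{"translation":[0,0,1],"delta_rot":[0,0,0],"jaw":1},{"translation":[0,0,1],"delta_rot":[0,0,0],"jaw":1}]'
```

```text
time: 7.2
tool_pos: [0.4526, -0.0283, 0.2371]
tcp_rot: [-0.0, 0.7, 0.715, 0.0]
wrist_force: [-0.8, 0.1, -3.6]
opening: 0.295
finger_force: 31.4
time: 7.58
tool_pos: [0.4526, -0.0283, 0.2362]
tcp_rot: [-0.0, 0.7, 0.715, -0.0]
wrist_force: [0.3, 0.3, -3.4]
opening: 0.297
finger_force: 31.4
time: 7.95
tool_pos: [0.4526, -0.0283, 0.2352]
tcp_rot: [-0.0, 0.7, 0.715, -0.0]
wrist_force: [-0.1, -0.6, -3.7]
opening: 0.299
finger_force: 31.4
time: 8.32
tool_pos: [0.4526, -0.0283, 0.2342]
tcp_rot: [0.0, 0.7, 0.715, -0.0]
wrist_force: [0.0, -0.5, -4.2]
opening: 0.297
finger_force: 31.4
```

Contact is about 0.5 mm lower, so I'll slide at this height, about 1 mm off the bench or less.

```bash
python3 -m handwheel '[{"translation":[0,10,0],"delta_rot":[0,0,0],"jaw":1},{"translation":[0,20,0],"delta_rot":[0,0,0],"jaw":1},{"translation":[0,30,0],"delta_rot":[0,0,0],"jaw":1},{"translation":[0,40,0],"delta_rot":[0,0,0],"jaw":1},{"translation":[0,48,0],"delta_rot":[0,0,0],"jaw":1},{"translation":[0,56,0],"delta_rot":[0,0,0],"jaw":1},{"translation":[0,64,0],"delta_rot":[0,0,0],"jaw":1},{"translation":[0,72,0],"delta_rot":[0,0,0],"jaw":1},{"translation":[0,80,0],"delta_rot":[0,0,0],"jaw":1},{"translation":[0,80,0],"delta_rot":[0,0,0],"jaw":1}]'; python3 -c "
from h import *
print(state()['wrist_torque']);go(g2w(70,0,.080))"
```

```text
time: 9.57
tool_pos: [0.5333, -0.0266, 0.2343]
tcp_rot: [0.0, 0.7, 0.715, 0.0]
wrist_force: [-0.1, -0.2, -4.3]
opening: 0.295
finger_force: 31.2
[-0.04140269 -0.01647387 -0.06067589]
go [np.float64(0.6483856542280273), np.float64(-0.02448288946267254), 0.08] -> [-0.4, 115.1, -0.6] [0.0, -0.0, 0.0]
```

```bash
python3 -m handwheel '[{"translation":[-0.4,10,0],"delta_rot":[0,0,0],"jaw":1},{"translation":[-0.4,20,0],"delta_rot":[0,0,0],"jaw":1},{"translation":[-0.4,30,0],"delta_rot":[0,0,0],"jaw":1},{"translation":[-0.4,40,0],"delta_rot":[0,0,0],"jaw":1},{"translation":[-0.4,52,0],"delta_rot":[0,0,0],"jaw":1},{"translation":[-0.4,64,0],"delta_rot":[0,0,0],"jaw":1},{"translation":[-0.4,76,0],"delta_rot":[0,0,0],"jaw":1},{"translation":[-0.4,88,0],"delta_rot":[0,0,0],"jaw":1},{"translation":[-0.4,100,0],"delta_rot":[0,0,0],"jaw":1},{"translation":[-0.4,110,0],"delta_rot":[0,0,0],"jaw":1},{"translation":[-0.4,118,0],"delta_rot":[0,0,0],"jaw":1},{"translation":[-0.4,118,0],"delta_rot":[0,0,0],"jaw":1}]'; python3 -c "
from h import *
go(g2w(75,55,.079))"
```

```text
time: 11.08
tool_pos: [0.651, -0.0244, 0.2341]
tcp_rot: [0.0, 0.7, 0.715, 0.0]
wrist_force: [0.4, -0.7, -3.1]
opening: 0.29
finger_force: 31.2
go [np.float64(0.6522711855364148), np.float64(0.030607061040586588), 0.079] -> [55.0, 2.4, 0.1] [0.0, -0.0, 0.0]
```

```bash
python3 -m handwheel '[{"translation":[15,2,0],"delta_rot":[0,0,0],"jaw":1},{"translation":[30,2,0],"delta_rot":[0,0,0],"jaw":1},{"translation":[45,2,0],"delta_rot":[0,0,0],"jaw":1},{"translation":[55,2,0],"delta_rot":[0,0,0],"jaw":1},{"translation":[55,2,1],"delta_rot":[0,0,0],"jaw":1},{"translation":[55,2,1.5],"delta_rot":[0,0,0],"jaw":-0.1},{"translation":[55,2,1.5],"delta_rot":[0,0,0],"jaw":-0.1},{"translation":[55,2,1.5],"delta_rot":[0,0,0],"jaw":-0.1},{"translation":[55,2,-40],"delta_rot":[0,0,0],"jaw":-0.1},{"translation":[55,2,-100],"delta_rot":[0,0,0],"jaw":-0.1},{"translation":[55,2,-160],"delta_rot":[0,0,0],"jaw":-0.1},{"translation":[55,2,-160],"delta_rot":[0,0,0],"jaw":-0.1}]'; python3 -c "
from h import *
c=look(); cv2.imwrite('pics/t4.png',c['pixels'][:,:,::-1]); go([.5124,-.1842,.24])"
```

```text
time: 12.58
tool_pos: [0.6527, 0.031, 0.4017]
tcp_rot: [0.004, 0.7, 0.714, 0.006]
wrist_force: [-0.2, 0.0, 0.2]
opening: 0.549
finger_force: 0.0
mat [ 0.4339 -0.3495] 48.4 41.6 [510. 333.]
mat [ 0.4274 -0.2696] 59.4 51.4 [467. 331.]
mat [ 0.4024 -0.1491] 127.7 73.4 [411. 338.]
mat [ 0.5223 -0.2663] 58.5 52.5 [468. 281.]
mat [ 0.5438 -0.1306] 59.7 44.5 [398. 265.]
go [0.5124, -0.1842, 0.24] -> [-211.9, -144.0, 1.8] [0.4, -0.0, -0.0]
```

View pics/t4.png

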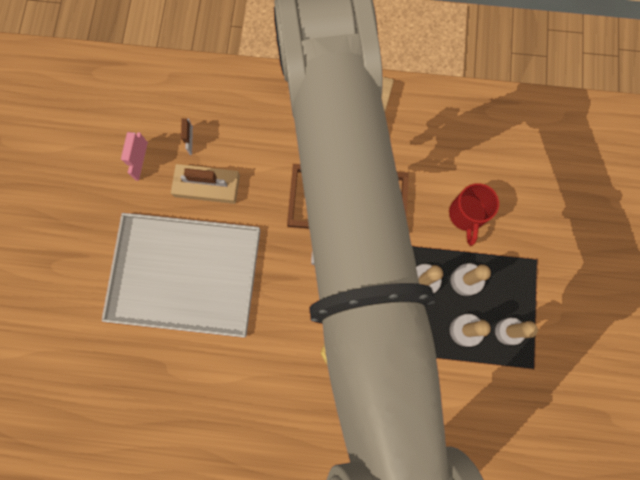

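The arm covers the gauge, and the four remaining posts are where they were (feet near (428,280), (468,281), (467,331), (510,333)). Next is the thick post at (0.512,-0.184).

```bash
python3 -m handwheel '[{"translation":[-55,-36,0],"delta_rot":[0,0,0],"jaw":-0.1},{"translation":[-110,-72,0],"delta_rot":[0,0,0],"jaw":-0.1},{"translation":[-160,-108,0],"delta_rot":[0,0,0],"jaw":-0.1},{"translation":[-212,-144,0],"delta_rot":[0,0,0],"jaw":-0.1},{"translation":[-212,-144,0],"delta_rot":[0,0,0],"jaw":-0.1},{"translation":[-212,-144,0],"delta_rot":[0,0,0],"jaw":-0.1}]'; python3 -c "
from h import *
c=look(); print(feet(c,0,(285,160,415,240)));go([.5124,-.1842,.082]);go([.476,.20,.24])
cv2.imwrite('pics/t5.png',c['pixels'][:,:,::-1])"
```

```text
time: 13.38
tool_pos: [0.5114, -0.185, 0.3931]
tcp_rot: [-0.001, 0.7, 0.714, -0.0]
wrist_force: [0.6, 1.1, 1.2]
opening: 0.548
finger_force: 0.0
mat [ 0.4274 -0.2699] 59.4 53.2 [468. 332.]
mat [ 0.5059 -0.2832] 36.6 40.2 [474. 291.]
mat [ 0.5124 -0.1842] 59.5 52.9 [424. 282.]
mat [ 0.4689 -0.3232] 234.0 137.6 [515. 310.]
[(array([ 0.6053, -0.0746]), np.float64(38.3), np.float64(25.8), array([369., 233.])), (array([0.5968, 0.0171]), np.float64(34.9), np.float64(28.7), array([324., 233.])), (array([0.651 , 0.0338]), np.float64(44.9), np.float64(36.0), array([319., 202.]))]
go [0.5124, -0.1842, 0.082] -> [-1.1, 0.3, 156.4] [-0.0, -0.1, 0.1]
go [0.476, 0.2, 0.24] -> [384.1, -27.5, -0.9] [-0.0, -0.1, 0.1]
```

View pics/t5.png

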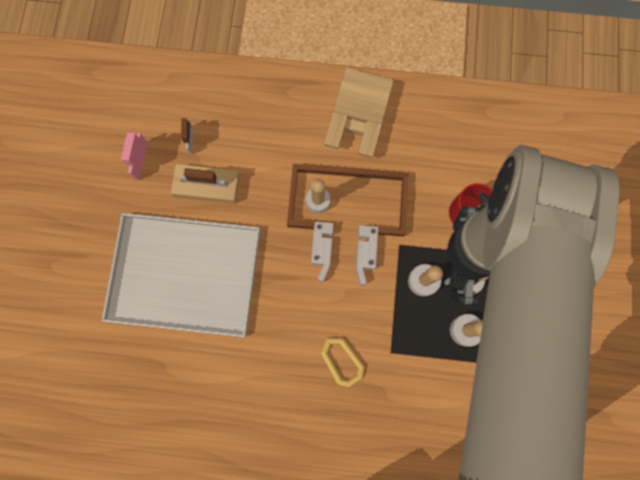

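The first post stands in the pen at (318,200), and the thick target is at (424,282) beneath the jaws. Grasping.

```bash
python3 -m handwheel '[{"translation":[-1,0,60],"delta_rot":[0,0,0],"jaw":-0.1},{"translation":[-1,0,110],"delta_rot":[0,0,0],"jaw":-0.1},{"translation":[-1,0,145],"delta_rot":[0,0,0],"jaw":-0.1},{"translation":[-1,0,156],"delta_rot":[0,0,0],"jaw":-0.1},{"translation":[-1,0,156],"delta_rot":[0,0,0],"jaw":1},{"translation":[-1,0,156],"delta_rot":[0,0,0],"jaw":1},{"translation":[-1,0,156],"delta_rot":[0,0,0],"jaw":1},{"translation":[-1,0,156],"delta_rot":[0,0,0],"jaw":1},{"translation":[-1,0,130],"delta_rot":[0,0,0],"jaw":1},{"translation":[-1,0,96],"delta_rot":[0,0,0],"jaw":1},{"translation":[-1,0,96],"delta_rot":[0,0,0],"jaw":1}]' 35; python3 -c "
from h import *
go([.476,.20,.142]);go([.476,.20,.083])"
```

```text
time: 14.8
tool_pos: [0.5134, -0.1857, 0.301]
tcp_rot: [0.003, 0.7, 0.715, 0.002]
wrist_force: [0.8, 0.3, -3.8]
opening: 0.295
finger_force: 35.4
go [0.476, 0.2, 0.142] -> [386.4, -29.3, 2.8] [0.4, 0.2, 0.0]
go [0.476, 0.2, 0.083] -> [386.6, -29.7, 61.8] [0.4, 0.2, 0.0]
```

```bash
python3 -m handwheel '[{"translation":[50,-10,0],"delta_rot":[0,0,0],"jaw":1},{"translation":[105,-20,0],"delta_rot":[0,0,0],"jaw":1},{"translation":[160,-30,0],"delta_rot":[0,0,0],"jaw":1},{"translation":[215,-30,0],"delta_rot":[0,0,0],"jaw":1},{"translation":[270,-30,0],"delta_rot":[0,0,0],"jaw":1},{"translation":[325,-30,0],"delta_rot":[0,0,0],"jaw":1},{"translation":[365,-30,0],"delta_rot":[0,0,0],"jaw":1},{"translation":[386,-30,0],"delta_rot":[0,0,0],"jaw":1},{"translation":[386,-30,0],"delta_rot":[0,0,0],"jaw":1},{"translation":[386,-30,0],"delta_rot":[0,0,0],"jaw":1}]'; python3 -m handwheel '[{"translation":[0,0,30],"delta_rot":[0,0,0],"jaw":1},{"translation":[0,0,50],"delta_rot":[0,0,0],"jaw":1},{"translation":[0,0,58],"delta_rot":[0,0,0],"jaw":1},{"translation":[0,0,59.5],"delta_rot":[0,0,0],"jaw":1},{"translation":[0,0,59.5],"delta_rot":[0,0,0],"jaw":1}]'
```

```text
time: 16.05
tool_pos: [0.4737, 0.1979, 0.297]
tcp_rot: [0.0, 0.7, 0.714, -0.002]
wrist_force: [0.3, 0.0, -3.2]
opening: 0.294
finger_force: 35.5
time: 16.68
tool_pos: [0.4743, 0.199, 0.2392]
tcp_rot: [0.001, 0.7, 0.714, 0.001]
wrist_force: [0.5, -0.4, -4.6]
opening: 0.294
finger_force: 35.4
```

```bash
python3 -m handwheel '[{"translation":[0,0,1.5],"delta_rot":[0,0,0],"jaw":1},{"translation":[0,0,2],"delta_rot":[0,0,0],"jaw":-0.1},{"translation":[0,0,2],"delta_rot":[0,0,0],"jaw":-0.1},{"translation":[0,0,2],"delta_rot":[0,0,0],"jaw":-0.1},{"translation":[0,0,-40],"delta_rot":[0,0,0],"jaw":-0.1},{"translation":[0,0,-100],"delta_rot":[0,0,0],"jaw":-0.1},{"translation":[0,0,-155],"delta_rot":[0,0,0],"jaw":-0.1},{"translation":[-60,0,-155],"delta_rot":[0,0,0],"jaw":-0.1},{"translation":[-120,0,-155],"delta_rot":[0,0,0],"jaw":-0.1},{"translation":[-120,0,-155],"delta_rot":[0,0,0],"jaw":-0.1}]'; python3 -c "
from h import *
c=look(); print(feet(c,.004,(125,222,252,325))); go([.4274,-.2697,.24])"
```

```text
time: 17.92
tool_pos: [0.4771, 0.0734, 0.3934]
tcp_rot: [0.001, 0.704, 0.71, -0.001]
wrist_force: [-1.2, 0.1, -0.3]
opening: 0.549
finger_force: 0.0
mat [ 0.4339 -0.3495] 48.4 41.6 [510. 332.]
mat [ 0.4274 -0.2696] 59.4 51.4 [467. 331.]
mat [ 0.5227 -0.266 ] 59.4 52.6 [468. 281.]
[(array([0.4282, 0.1495]), np.float64(282.4), np.float64(308.3), array([189., 274.]))]
go [0.4274, -0.2697, 0.24] -> [-345.9, -54.4, -1.1] [0.0, 0.1, -0.3]
```

```bash
python3 -m handwheel '[{"translation":[-60,-10,0],"delta_rot":[0,0,0],"jaw":-0.1},{"translation":[-120,-20,0],"delta_rot":[0,0,0],"jaw":-0.1},{"translation":[-180,-30,0],"delta_rot":[0,0,0],"jaw":-0.1},{"translation":[-240,-40,0],"delta_rot":[0,0,0],"jaw":-0.1},{"translation":[-300,-50,0],"delta_rot":[0,0,0],"jaw":-0.1},{"translation":[-346,-54.5,0],"delta_rot":[0,0,-0.2],"jaw":-0.1},{"translation":[-346,-54.5,0],"delta_rot":[0,0,-0.2],"jaw":-0.1},{"translation":[-346,-54.5,0],"delta_rot":[0,0,-0.2],"jaw":-0.1},{"translation":[-346,-54.5,0],"delta_rot":[0,0,-0.2],"jaw":-0.1}]'; python3 -c "
from h import *
go([.4274,-.2697,.082]); c=read_camera('top'); cv2.imwrite('pics/t6.png',c['pixels'][:,:,::-1])"
```

```text
time: 19.1
tool_pos: [0.4302, -0.2648, 0.3938]
tcp_rot: [-0.0, 0.697, 0.717, 0.001]
wrist_force: [1.3, 0.7, -0.6]
opening: 0.546
finger_force: 0.0
go [0.4274, -0.2697, 0.082] -> [-4.9, -3.1, 156.8] [0.0, -0.1, 0.5]
```

View pics/t6.png

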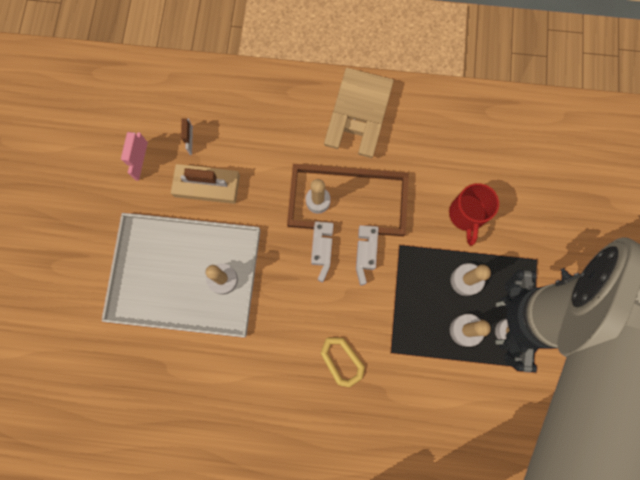

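The thick post stands in the tray at (222,280) and the pen post is fine. The next thick post is at (467,331).

```bash
python3 -m handwheel '[{"translation":[0,0,0],"delta_rot":[0,0,0],"jaw":-0.1},{"translation":[0,0,0],"delta_rot":[0,0,0],"jaw":-0.1}]'; python3 -c "
from h import *
go([.4274,-.2697,.082])"
```

```text
time: 19.4
tool_pos: [0.4293, -0.2668, 0.3938]
tcp_rot: [0.0, 0.698, 0.716, -0.0]
wrist_force: [0.1, -1.0, 0.4]
opening: 0.552
finger_force: 0.0
go [0.4274, -0.2697, 0.082] -> [-2.8, -2.0, 156.8] [0.0, 0.0, 0.3]
```

```bash
python3 -m handwheel '[{"translation":[-3,-2,60],"delta_rot":[0,0,0],"jaw":-0.1},{"translation":[-3,-2,110],"delta_rot":[0,0,0],"jaw":-0.1},{"translation":[-3,-2,145],"delta_rot":[0,0,0],"jaw":-0.1},{"translation":[-3,-2,157],"delta_rot":[0,0,0],"jaw":-0.1},{"translation":[-3,-2,157],"delta_rot":[0,0,0],"jaw":1},{"translation":[-3,-2,157],"delta_rot":[0,0,0],"jaw":1},{"translation":[-3,-2,157],"delta_rot":[0,0,0],"jaw":1},{"translation":[-3,-2,157],"delta_rot":[0,0,0],"jaw":1},{"translation":[-3,-2,130],"delta_rot":[0,0,0],"jaw":1},{"translation":[-3,-2,80],"delta_rot":[0,0,0],"jaw":1},{"translation":[-3,-2,20],"delta_rot":[0,0,0],"jaw":1},{"translation":[-3,-2,20],"delta_rot":[0,0,0],"jaw":1}]' 35; python3 -c "
from h import *
go([.476,.28,.22])"
```

```text
time: 20.9
tool_pos: [0.4292, -0.2709, 0.3795]
tcp_rot: [0.007, 0.698, 0.716, 0.001]
wrist_force: [1.7, 0.3, -3.4]
opening: 0.295
finger_force: 35.5
go [0.476, 0.28, 0.22] -> [549.6, 60.5, 1.0] [0.6, 0.4, 0.2]
```

```bash
python3 -m handwheel '[{"translation":[60,6,0],"delta_rot":[0,0,0],"jaw":1},{"translation":[120,13,0],"delta_rot":[0,0,0],"jaw":1},{"translation":[180,19,0],"delta_rot":[0,0,0],"jaw":1},{"translation":[240,26,0],"delta_rot":[0,0,0],"jaw":1},{"translation":[300,32,0],"delta_rot":[0,0,0],"jaw":1},{"translation":[360,39,0],"delta_rot":[0,0,0],"jaw":1},{"translation":[420,45,0],"delta_rot":[0,0,0],"jaw":1},{"translation":[480,52,0],"delta_rot":[0,0,0],"jaw":1},{"translation":[525,56,0],"delta_rot":[0,0,0],"jaw":1},{"translation":[549,59,0],"delta_rot":[0,0,0.2],"jaw":1},{"translation":[549,59,0],"delta_rot":[0,0,0.2],"jaw":1},{"translation":[549,59,0],"delta_rot":[0,0,0.2],"jaw":1}]'; python3 -m handwheel '[{"translation":[0,0,40],"delta_rot":[0,0,0],"jaw":1},{"translation":[0,0,90],"delta_rot":[0,0,0],"jaw":1},{"translation":[0,0,120],"delta_rot":[0,0,0],"jaw":1},{"translation":[0,0,135],"delta_rot":[0,0,0],"jaw":1},{"translation":[0,0,136],"delta_rot":[0,0,0],"jaw":1},{"translation":[0,0,137],"delta_rot":[0,0,0],"jaw":1}]'; python3 -c "
from h import *
go([.476,.28,.082])"
```

```text
time: 22.4
tool_pos: [0.4726, 0.2786, 0.3723]
tcp_rot: [0.0, 0.7, 0.714, -0.002]
wrist_force: [0.4, 0.1, -2.7]
opening: 0.29
finger_force: 35.3
time: 23.15
tool_pos: [0.4733, 0.2798, 0.2375]
tcp_rot: [0.0, 0.7, 0.714, 0.001]
wrist_force: [-0.3, -0.7, -2.5]
opening: 0.292
finger_force: 35.2
go [0.476, 0.28, 0.082] -> [0.1, 2.7, 0.5] [0.1, -0.1, -0.0]
```

```bash
python3 -m handwheel '[{"translation":[0,0,1],"delta_rot":[0,0,0],"jaw":1},{"translation":[0,0,1.5],"delta_rot":[0,0,0],"jaw":-0.1},{"translation":[0,0,1.5],"delta_rot":[0,0,0],"jaw":-0.1},{"translation":[0,0,1.5],"delta_rot":[0,0,0],"jaw":-0.1},{"translation":[0,0,-40],"delta_rot":[0,0,0],"jaw":-0.1},{"translation":[0,0,-100],"delta_rot":[0,0,0],"jaw":-0.1},{"translation":[0,0,-155],"delta_rot":[0,0,0],"jaw":-0.1},{"translation":[-60,0,-155],"delta_rot":[0,0,0],"jaw":-0.1},{"translation":[-120,0,-155],"delta_rot":[0,0,0],"jaw":-0.1},{"translation":[-180,0,-155],"delta_rot":[0,0,0],"jaw":-0.1},{"translation":[-230,0,-155],"delta_rot":[0,0,0],"jaw":-0.1},{"translation":[-230,0,-155],"delta_rot":[0,0,0],"jaw":-0.1}]'; python3 -c "
from h import *
c=look(); go([.5225,-.266,.24])"
```

```text
time: 24.65
tool_pos: [0.4779, 0.0445, 0.3915]
tcp_rot: [0.001, 0.703, 0.711, -0.001]
wrist_force: [-0.4, 1.2, 0.5]
opening: 0.551
finger_force: 0.0
mat [ 0.4339 -0.3495] 48.4 41.6 [510. 332.]
mat [ 0.5227 -0.266 ] 59.4 52.6 [468. 281.]
go [0.5225, -0.266, 0.24] -> [-314.5, 39.8, -3.1] [0.0, 0.0, -0.3]
```

```bash
python3 -m handwheel '[{"translation":[-60,7,0],"delta_rot":[0,0,0],"jaw":-0.1},{"translation":[-120,15,0],"delta_rot":[0,0,0],"jaw":-0.1},{"translation":[-180,23,0],"delta_rot":[0,0,0],"jaw":-0.1},{"translation":[-240,30,0],"delta_rot":[0,0,0],"jaw":-0.1},{"translation":[-290,37,0],"delta_rot":[0,0,0],"jaw":-0.1},{"translation":[-312,41,0],"delta_rot":[0,0,0],"jaw":-0.1},{"translation":[-312,41,0],"delta_rot":[0,0,0],"jaw":-0.1},{"translation":[-312,41,0],"delta_rot":[0,0,0],"jaw":-0.1},{"translation":[-312,41,0],"delta_rot":[0,0,0],"jaw":-0.1},{"translation":[-312,41,0],"delta_rot":[0,0,0],"jaw":-0.1},{"translation":[-312,41,0],"delta_rot":[0,0,0],"jaw":-0.1}]'; python3 -c "
from h import *
c=read_camera('top');print(feet(c,.004,(125,222,250,325))); go([.5225,-.266,.082])"
```

```text
time: 26.08
tool_pos: [0.5252, -0.2604, 0.3919]
tcp_rot: [0.0, 0.699, 0.715, -0.0]
wrist_force: [0.3, 0.3, 0.3]
opening: 0.553
finger_force: 0.0
[(array([0.4285, 0.1586]), np.float64(271.7), np.float64(299.7), array([187., 274.]))]
go [0.5225, -0.266, 0.082] -> [-5.2, -2.8, 154.9] [0.0, 0.0, 0.0]
```

```bash
python3 -m handwheel '[{"translation":[-5,-3,60],"delta_rot":[0,0,0],"jaw":-0.1},{"translation":[-5,-3,110],"delta_rot":[0,0,0],"jaw":-0.1},{"translation":[-5,-3,145],"delta_rot":[0,0,0],"jaw":-0.1},{"translation":[-5,-3,155],"delta_rot":[0,0,0],"jaw":-0.1},{"translation":[-5,-3,155],"delta_rot":[0,0,0],"jaw":1},{"translation":[-5,-3,155],"delta_rot":[0,0,0],"jaw":1},{"translation":[-5,-3,155],"delta_rot":[0,0,0],"jaw":1},{"translation":[-5,-3,155],"delta_rot":[0,0,0],"jaw":1},{"translation":[-5,-3,130],"delta_rot":[0,0,0],"jaw":1},{"translation":[-5,-3,80],"delta_rot":[0,0,0],"jaw":1},{"translation":[-5,-3,18],"delta_rot":[0,0,0],"jaw":1},{"translation":[-5,-3,18],"delta_rot":[0,0,0],"jaw":1}]' 35; python3 -c "
from h import *
go([.476,.36,.22])"
```

```text
time: 27.62
tool_pos: [0.5243, -0.2662, 0.3805]
tcp_rot: [0.007, 0.699, 0.715, 0.002]
wrist_force: [0.7, 0.3, -2.8]
opening: 0.292
finger_force: 35.3
go [0.476, 0.36, 0.22] -> [627.1, -34.9, 1.1] [0.7, 0.4, 0.0]
```

```bash
python3 -m handwheel '[{"translation":[50,-4,-20],"delta_rot":[0,0,0],"jaw":1},{"translation":[110,-8,-20],"delta_rot":[0,0,0],"jaw":1},{"translation":[170,-12,-20],"delta_rot":[0,0,0],"jaw":1},{"translation":[230,-15,-20],"delta_rot":[0,0,0],"jaw":1},{"translation":[290,-19,-20],"delta_rot":[0,0,0],"jaw":1},{"translation":[350,-23,-20],"delta_rot":[0,0,0],"jaw":1},{"translation":[410,-26,-20],"delta_rot":[0,0,0],"jaw":1},{"translation":[470,-30,-20],"delta_rot":[0,0,0],"jaw":1},{"translation":[530,-33,-20],"delta_rot":[0,0,0],"jaw":1},{"translation":[590,-35,-20],"delta_rot":[0,0,0],"jaw":1},{"translation":[627,-35,-20],"delta_rot":[0,0,0],"jaw":1},{"translation":[627,-35,-20],"delta_rot":[0,0,0],"jaw":1}]'; python3 -m handwheel '[{"translation":[0,0,0],"delta_rot":[0,0,0],"jaw":1},{"translation":[0,0,0],"delta_rot":[0,0,0],"jaw":1},{"translation":[0,0,40],"delta_rot":[0,0,0],"jaw":1},{"translation":[0,0,90],"delta_rot":[0,0,0],"jaw":1},{"translation":[0,0,120],"delta_rot":[0,0,0],"jaw":1},{"translation":[0,0,145],"delta_rot":[0,0,0],"jaw":1},{"translation":[0,0,145],"delta_rot":[0,0,0],"jaw":1}]'; python3 -c "
from h import *
go([.476,.36,.082])"
```

```text
time: 29.12
tool_pos: [0.4713, 0.3639, 0.392]
tcp_rot: [-0.002, 0.697, 0.717, -0.001]
wrist_force: [-0.4, -0.5, -4.4]
opening: 0.291
finger_force: 35.4
time: 30.0
tool_pos: [0.4739, 0.3575, 0.2464]
tcp_rot: [0.0, 0.7, 0.714, -0.003]
wrist_force: [0.0, -0.4, -3.2]
opening: 0.294
finger_force: 35.4
go [0.476, 0.36, 0.082] -> [2.5, 2.2, 9.4] [-0.2, 0.3, -0.1]
```

```bash
python3 -m handwheel '[{"translation":[0,0,8],"delta_rot":[0,0,0],"jaw":1},{"translation":[0,0,9.5],"delta_rot":[0,0,0],"jaw":1},{"translation":[0,0,10],"delta_rot":[0,0,0],"jaw":-0.1},{"translation":[0,0,10],"delta_rot":[0,0,0],"jaw":-0.1},{"translation":[0,0,10],"delta_rot":[0,0,0],"jaw":-0.1},{"translation":[0,0,-30],"delta_rot":[0,0,0],"jaw":-0.1},{"translation":[0,0,-90],"delta_rot":[0,0,0],"jaw":-0.1},{"translation":[0,0,-145],"delta_rot":[0,0,0],"jaw":-0.1},{"translation":[-60,0,-145],"delta_rot":[0,0,0],"jaw":-0.1},{"translation":[-120,0,-145],"delta_rot":[0,0,0],"jaw":-0.1},{"translation":[-180,0,-145],"delta_rot":[0,0,0],"jaw":-0.1},{"translation":[-240,0,-145],"delta_rot":[0,0,0],"jaw":-0.1}]';  python3 -m handwheel '[{"translation":[-60,0,0],"delta_rot":[0,0,0],"jaw":-0.1},{"translation":[-120,0,0],"delta_rot":[0,0,0],"jaw":-0.1},{"translation":[-180,0,0],"delta_rot":[0,0,0],"jaw":-0.1},{"translation":[-180,0,0],"delta_rot":[0,0,0],"jaw":-0.1},{"translation":[-180,0,0],"delta_rot":[0,0,0],"jaw":-0.1}]'; python3 -c "
from h import *
c=look(); cv2.imwrite('pics/t7.png',c['pixels'][:,:,::-1]); go([.4339,-.3495,.24])"
```

```text
time: 31.5
tool_pos: [0.4788, 0.1183, 0.3942]
tcp_rot: [0.001, 0.699, 0.715, 0.0]
wrist_force: [1.1, -0.3, 0.4]
opening: 0.551
finger_force: 0.0
time: 32.12
tool_pos: [0.4829, -0.0594, 0.394]
tcp_rot: [-0.0, 0.7, 0.715, 0.0]
wrist_force: [0.8, 1.3, 0.5]
opening: 0.548
finger_force: 0.0
mat [ 0.4339 -0.3495] 48.4 41.6 [510. 333.]
mat [ 0.4336 -0.1176] 244.6 218.6 [429. 305.]
go [0.4339, -0.3495, 0.24] -> [-289.9, -55.9, -1.3] [0.0, -0.0, 0.2]
```

View pics/t7.png

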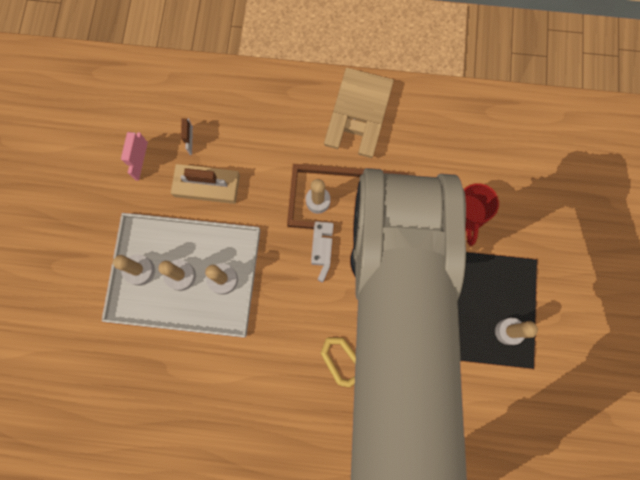

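The three thick posts stand in the tray at (137,270), (180,275) and (222,280). The last thin post is at (510,333).

```bash
python3 -m handwheel '[{"translation":[-60,-11,0],"delta_rot":[0,0,0],"jaw":-0.1},{"translation":[-120,-23,0],"delta_rot":[0,0,0],"jaw":-0.1},{"translation":[-180,-34,0],"delta_rot":[0,0,0],"jaw":-0.1},{"translation":[-240,-46,0],"delta_rot":[0,0,0],"jaw":-0.1},{"translation":[-280,-54,0],"delta_rot":[0,0,0],"jaw":-0.1},{"translation":[-290,-56,0],"delta_rot":[0,0,0],"jaw":-0.1},{"translation":[-290,-56,0],"delta_rot":[0,0,0],"jaw":-0.1},{"translation":[-290,-56,0],"delta_rot":[0,0,0],"jaw":-0.1},{"translation":[-290,-56,0],"delta_rot":[0,0,0],"jaw":-0.1},{"translation":[-290,-56,0],"delta_rot":[0,0,0],"jaw":-0.1}]';  python3 -c "
from h import *
go([.4339,-.3495,.082])"
```

```text
time: 33.42
tool_pos: [0.4335, -0.35, 0.3939]
tcp_rot: [0.0, 0.699, 0.715, 0.0]
wrist_force: [-1.0, -0.3, 0.3]
opening: 0.55
finger_force: 0.0
go [0.4339, -0.3495, 0.082] -> [0.5, 0.4, 156.9] [0.0, 0.0, 0.1]
```

```bash
python3 -m handwheel '[{"translation":[0.5,0.5,60],"delta_rot":[0,0,0],"jaw":-0.1},{"translation":[0.5,0.5,110],"delta_rot":[0,0,0],"jaw":-0.1},{"translation":[0.5,0.5,145],"delta_rot":[0,0,0],"jaw":-0.1},{"translation":[0.5,0.5,156],"delta_rot":[0,0,0],"jaw":-0.1},{"translation":[0.5,0.5,156],"delta_rot":[0,0,0],"jaw":1},{"translation":[0.5,0.5,156],"delta_rot":[0,0,0],"jaw":1},{"translation":[0.5,0.5,156],"delta_rot":[0,0,0],"jaw":1},{"translation":[0.5,0.5,156],"delta_rot":[0,0,0],"jaw":1},{"translation":[0.5,0.5,130],"delta_rot":[0,0,0],"jaw":1},{"translation":[0.5,0.5,106],"delta_rot":[0,0,0],"jaw":1},{"translation":[0.5,0.5,106],"delta_rot":[0,0,0],"jaw":1}]' 30; python3 -c "
from h import *
go(g2w(-127,0,.132))"
```

```text
time: 34.8
tool_pos: [0.4345, -0.351, 0.2898]
tcp_rot: [0.003, 0.7, 0.715, 0.0]
wrist_force: [-0.1, 0.6, -2.2]
opening: 0.296
finger_force: 30.9
go [np.float64(0.4514260273291505), np.float64(-0.028471043403436962), 0.132] -> [322.1, 23.8, 1.8] [0.2, 0.2, 0.0]
```

```bash
python3 -m handwheel '[{"translation":[50,4,0],"delta_rot":[0,0,0],"jaw":1},{"translation":[110,8,0],"delta_rot":[0,0,0],"jaw":1},{"translation":[170,12,0],"delta_rot":[0,0,0],"jaw":1},{"translation":[230,16,0],"delta_rot":[0,0,0],"jaw":1},{"translation":[290,20,0],"delta_rot":[0,0,0],"jaw":1},{"translation":[322,23,0],"delta_rot":[0,0,0],"jaw":1},{"translation":[322,23,0],"delta_rot":[0,0,0],"jaw":1},{"translation":[322,23,0],"delta_rot":[0,0,0],"jaw":1},{"translation":[322,23,30],"delta_rot":[0,0,0],"jaw":1},{"translation":[322,23,45],"delta_rot":[0,0,0],"jaw":1},{"translation":[322,23,50],"delta_rot":[0,0,0],"jaw":1},{"translation":[322,23,50],"delta_rot":[0,0,0],"jaw":1}]'; python3 -m handwheel '[{"translation":[0,0,2],"delta_rot":[0,0,0],"jaw":1},{"translation":[0,0,2],"delta_rot":[0,0,0],"jaw":1},{"translation":[0,0,2],"delta_rot":[0,0,0],"jaw":1}]';python3 -m handwheel '[{"translation":[0,0,1],"delta_rot":[0,0,0],"jaw":1},{"translation":[0,0,1],"delta_rot":[0,0,0],"jaw":1},{"translation":[0,0,1],"delta_rot":[0,0,0],"jaw":1}]'; python3 -c "
from h import *
print(state()['wrist_torque']);go(g2w(-127,0,.08))"
```

```text
time: 36.3
tool_pos: [0.4498, -0.0285, 0.2377]
tcp_rot: [-0.0, 0.7, 0.714, -0.0]
wrist_force: [0.1, 0.6, -3.6]
opening: 0.291
finger_force: 30.7
time: 36.67
tool_pos: [0.4498, -0.028, 0.236]
tcp_rot: [0.0, 0.699, 0.715, 0.0]
wrist_force: [0.7, 0.2, -3.0]
opening: 0.296
finger_force: 30.7
time: 37.05
tool_pos: [0.4497, -0.0281, 0.2347]
tcp_rot: [-0.0, 0.7, 0.715, -0.0]
wrist_force: [0.5, -0.9, -3.8]
opening: 0.297
finger_force: 30.7
[ 0.0695137   0.01682272 -0.03930365]
go [np.float64(0.4514260273291505), np.float64(-0.028471043403436962), 0.08] -> [-0.4, 1.8, -0.3] [-0.0, 0.0, 0.0]
```

```bash
python3 -m handwheel '[{"translation":[-1,10,0.3],"delta_rot":[0,0,0],"jaw":1},{"translation":[-1,20,0.3],"delta_rot":[0,0,0],"jaw":1},{"translation":[-1,30,0.3],"delta_rot":[0,0,0],"jaw":1},{"translation":[-1,40,0.3],"delta_rot":[0,0,0],"jaw":1},{"translation":[-1,48,0.3],"delta_rot":[0,0,0],"jaw":1},{"translation":[-1,56,0.3],"delta_rot":[0,0,0],"jaw":1},{"translation":[-1,64,0.3],"delta_rot":[0,0,0],"jaw":1},{"translation":[-1,72,0.3],"delta_rot":[0,0,0],"jaw":1},{"translation":[-1,80,0.3],"delta_rot":[0,0,0],"jaw":1},{"translation":[-1,80,0.3],"delta_rot":[0,0,0],"jaw":1}]'; python3 -c "
from h import *
print(state()['wrist_torque']);go(g2w(75,0,.080))"
```

```text
time: 38.3
tool_pos: [0.5304, -0.0273, 0.2343]
tcp_rot: [0.0, 0.7, 0.715, 0.0]
wrist_force: [-1.0, 0.6, -3.5]
opening: 0.292
finger_force: 31.2
[ 0.01028053 -0.00464033  0.03741476]
go [np.float64(0.6533846295300293), np.float64(-0.024381667281434864), 0.08] -> [0.3, 123.0, -0.6] [0.0, -0.0, 0.0]
```

```bash
python3 -m handwheel '[{"translation":[0,10,0],"delta_rot":[0,0,0],"jaw":1},{"translation":[0,20,0],"delta_rot":[0,0,0],"jaw":1},{"translation":[0,30,0],"delta_rot":[0,0,0],"jaw":1},{"translation":[0,40,0],"delta_rot":[0,0,0],"jaw":1},{"translation":[0,52,0],"delta_rot":[0,0,0],"jaw":1},{"translation":[0,64,0],"delta_rot":[0,0,0],"jaw":1},{"translation":[0,76,0],"delta_rot":[0,0,0],"jaw":1},{"translation":[0,88,0],"delta_rot":[0,0,0],"jaw":1},{"translation":[0,100,0],"delta_rot":[0,0,0],"jaw":1},{"translation":[0,112,0],"delta_rot":[0,0,0],"jaw":1},{"translation":[0,123,0],"delta_rot":[0,0,0],"jaw":1},{"translation":[0,123,0],"delta_rot":[0,0,0],"jaw":1}]'; python3 -m handwheel '[{"translation":[-15,0,0],"delta_rot":[0,0,0],"jaw":1},{"translation":[-30,0,0],"delta_rot":[0,0,0],"jaw":1},{"translation":[-45,0,0],"delta_rot":[0,0,0],"jaw":1},{"translation":[-55,0,0.5],"delta_rot":[0,0,0],"jaw":1},{"translation":[-55,0,1],"delta_rot":[0,0,0],"jaw":1},{"translation":[-55,0,1.5],"delta_rot":[0,0,0],"jaw":-0.1},{"translation":[-55,0,1.5],"delta_rot":[0,0,0],"jaw":-0.1},{"translation":[-55,0,1.5],"delta_rot":[0,0,0],"jaw":-0.1},{"translation":[-55,0,-40],"delta_rot":[0,0,0],"jaw":-0.1},{"translation":[-55,0,-100],"delta_rot":[0,0,0],"jaw":-0.1},{"translation":[-55,0,-160],"delta_rot":[0,0,0],"jaw":-0.1},{"translation":[-55,0,-160],"delta_rot":[0,0,0],"jaw":-0.1}]'; python3 -c "
from h import *
go([.60,.18,.24])"
```

```text
time: 39.8
tool_pos: [0.6534, -0.0247, 0.2343]
tcp_rot: [0.0, 0.7, 0.715, 0.0]
wrist_force: [-0.7, 0.1, -3.7]
opening: 0.298
finger_force: 31.3
time: 41.3
tool_pos: [0.6552, -0.0786, 0.4021]
tcp_rot: [0.005, 0.699, 0.715, 0.005]
wrist_force: [-0.3, -0.1, 0.3]
opening: 0.554
finger_force: 0.0
go [0.6, 0.18, 0.24] -> [259.7, -49.7, 6.2] [0.8, 0.0, 0.1]
```

```bash
python3 -m handwheel '[{"translation":[-50,-50,0],"delta_rot":[0,0,0],"jaw":-0.1},{"translation":[-100,-100,0],"delta_rot":[0,0,0],"jaw":-0.1},{"translation":[-150,-150,0],"delta_rot":[0,0,0],"jaw":-0.1},{"translation":[-180,-190,0],"delta_rot":[0,0,0],"jaw":-0.1},{"translation":[-180,-190,0],"delta_rot":[0,0,0],"jaw":-0.1},{"translation":[-180,-190,0],"delta_rot":[0,0,0],"jaw":-0.1}]'; python3 - <<'E'
from h import *
c=read_camera('top'); s=read_camera('scene')
for f in feet(c,0,(285,160,415,240)): print(*f)
k=c['pixels'][:,:,::-1]; z=lambda a,f:cv2.resize(a,None,fx=f,fy=f,interpolation=cv2.INTER_CUBIC)
o=np.zeros((600,800,3),np.uint8)
a=z(k[150:240,280:420],2.8); o[:a.shape[0],:a.shape[1]]=a
a=z(k[155:210,165:250],4.6); o[:a.shape[0],400:400+a.shape[1]]=a
S=s['pixels'][:,:,::-1]
a=z(S[150:240,390:510],3.3); o[260:260+a.shape[0],400:400+a.shape[1]]=a
a=z(S[180:330,250:420],2.2); o[260:260+a.shape[0],:a.shape[1]]=a
cv2.imwrite('pics/m8.png',o)
E
```

```text
time: 42.05
tool_pos: [0.4672, -0.2641, 0.3941]
tcp_rot: [-0.0, 0.7, 0.714, 0.0]
wrist_force: [0.6, 1.2, 0.7]
opening: 0.55
finger_force: 0.0
[ 0.6053 -0.0746] 38.3 25.8 [369. 233.]
[0.5968 0.0171] 35.0 28.9 [324. 233.]
[ 0.6533 -0.0821] 46.0 36.8 [376. 207.]
[0.651  0.0338] 44.9 36.0 [319. 202.]
```

View pics/m8.png

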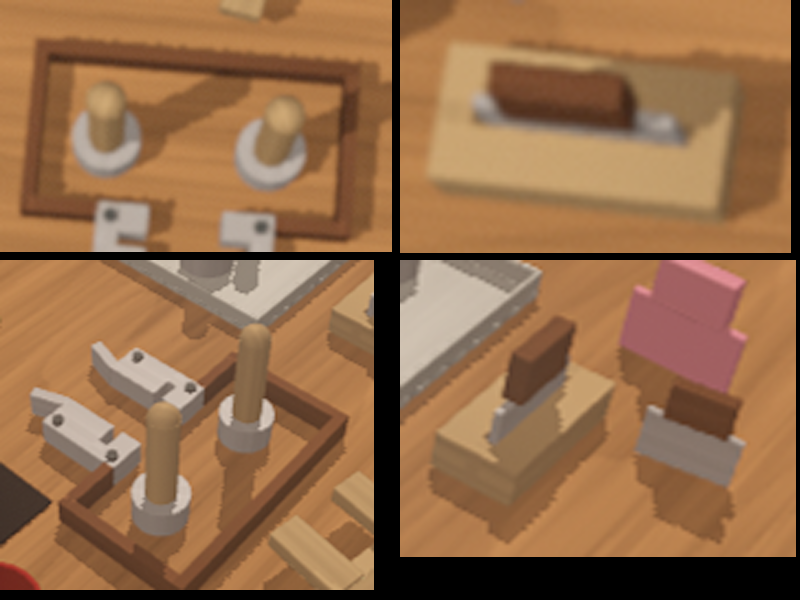

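Both thin posts stand in the pen at (376,207) and (319,202). The blade in the block is the larger brown-handled one, with handle far-edge corners at about (185,168.7) and (212,170.7) and steel shoulder ends at about (180.7,177.8) and (226.9,182.8). Next I'll compute its pose.

```bash
python3 - <<'E'
from h import *
np.set_printoptions(suppress=True,precision=4)
c=read_camera('top'); f=lambda L,z:ray(c,np.array(L)/4.6+[165,155],z)[:,:2]
h=f([(92,63),(218,71)],.084); d=h[0]-h[1]; print("handle far edge",h,np.linalg.norm(d),np.degrees(np.arctan2(d[1],d[0]))-90)
s=f([(73,107),(284,132)],.048); d=s[0]-s[1]; print("steel",s,s.mean(0),np.linalg.norm(d),np.degrees(np.arctan2(d[1],d[0]))-90)
b=f([(48,42),(339,72),(322,188),(30,160)],.028); d=b[0]-b[1]; print("block far/near",b,b.mean(0),np.linalg.norm(d),np.linalg.norm(b[1]-b[2]),np.degrees(np.arctan2(d[1],d[0]))-90)
go([.656,.256,.20],yaw=-2.5)
E
```

```text
handle far edge [[0.6644 0.2853]
 [0.6665 0.2341]] 0.05123685355290684 2.3395162573970936
steel [[0.6557 0.3005]
 [0.6544 0.2113]] [0.655  0.2559] 0.08923070709689099 -0.8723699417857631
block far/near [[0.6892 0.3215]
 [0.6892 0.1957]
 [0.6374 0.1958]
 [0.6364 0.3207]] [0.663  0.2584] 0.1258413135730131 0.0517416357542763 -0.009925642731658968
go [0.656, 0.256, 0.2] -> [512.6, 199.9, 40.2] [0.1, -0.1, 4.0]
```

```bash
python3 -m handwheel '[{"translation":[60,20,0],"delta_rot":[0,0,0.3],"jaw":-0.3},{"translation":[120,45,0],"delta_rot":[0,0,0.6],"jaw":-0.3},{"translation":[175,70,0],"delta_rot":[0,0,1.2],"jaw":-0.3},{"translation":[230,95,0],"delta_rot":[0,0,1.2],"jaw":-0.3},{"translation":[285,120,0],"delta_rot":[0,0,1.2],"jaw":-0.3},{"translation":[340,145,0],"delta_rot":[0,0,1.2],"jaw":-0.3},{"translation":[395,170,0],"delta_rot":[0,0,1.2],"jaw":-0.3},{"translation":[450,190,0],"delta_rot":[0,0,1.2],"jaw":-0.3},{"translation":[500,200,0],"delta_rot":[0,0,1.2],"jaw":-0.3},{"translation":[514,200,20],"delta_rot":[0,0,1.2],"jaw":-0.3},{"translation":[514,200,40],"delta_rot":[0,0,1.2],"jaw":-0.3},{"translation":[514,200,40],"delta_rot":[0,0,1.2],"jaw":-0.3}]'; python3 -m handwheel '[{"translation":[0,0,0],"delta_rot":[0,0,0],"jaw":-0.3},{"translation":[0,0,0],"delta_rot":[0,0,0],"jaw":-0.3},{"translation":[0,0,0],"delta_rot":[0,0,0],"jaw":-0.3},{"translation":[0,0,0],"delta_rot":[0,0,0],"jaw":-0.3}]'; python3 -c "
from h import *
print(state()['q']);go([.657,.2575,.070],yaw=0)"
```

```text
time: 43.7
tool_pos: [0.6559, 0.2548, 0.3512]
tcp_rot: [-0.001, 0.706, 0.708, -0.003]
wrist_force: [0.5, -1.0, 0.5]
opening: 0.652
finger_force: 0.0
time: 44.2
tool_pos: [0.6568, 0.2543, 0.3549]
tcp_rot: [0.0, 0.707, 0.707, 0.0]
wrist_force: [0.2, -0.3, -1.0]
opening: 0.647
finger_force: 0.0
[-0.12038763  0.72458711 -0.54617806  1.06882105  0.35511885  1.43333231
 -0.5978466 ]
go [0.657, 0.2575, 0.07] -> [3.2, 0.1, 129.9] [0.0, -0.0, 0.0]
```

```bash
python3 -m handwheel '[{"translation":[3,0,50],"delta_rot":[0,0,0],"jaw":-0.3},{"translation":[3,0,95],"delta_rot":[0,0,0],"jaw":-0.3},{"translation":[3,0,120],"delta_rot":[0,0,0],"jaw":-0.3},{"translation":[3,0,129],"delta_rot":[0,0,0],"jaw":-0.3},{"translation":[3,0,129],"delta_rot":[0,0,0],"jaw":-0.3},{"translation":[3,0,129],"delta_rot":[0,0,0],"jaw":1},{"translation":[3,0,129],"delta_rot":[0,0,0],"jaw":1},{"translation":[3,0,129],"delta_rot":[0,0,0],"jaw":1},{"translation":[3,0,129],"delta_rot":[0,0,0],"jaw":1},{"translation":[3,0,129],"delta_rot":[0,0,0],"jaw":1},{"translation":[3,0,129],"delta_rot":[0,0,0],"jaw":1}]' 50; python3 -c "
from h import *
print(state()['wrist_torque']);s=read_camera('scene');z=lambda a,f:cv2.resize(a,None,fx=f,fy=f,interpolation=cv2.INTER_CUBIC)
cv2.imwrite('pics/s9.png',z(s['pixels'][110:250,360:520,::-1],4))"
```

```text
time: 45.58
tool_pos: [0.6575, 0.2576, 0.2271]
tcp_rot: [0.001, 0.707, 0.707, 0.002]
wrist_force: [1.3, 0.6, 5.2]
opening: 0.178
finger_force: 50.1
[-0.00741694 -0.35959555  0.01508771]
```

View pics/s9.png

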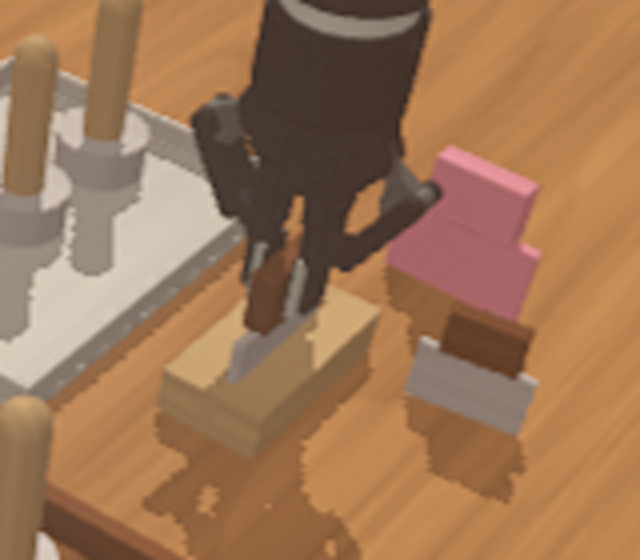

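The jaws hold the brown handle squarely over the block. The post neighbours, the pink decoy and the small decoy are untouched. Lifting out.

```bash
python3 -m handwheel '[{"translation":[0,0,-15],"delta_rot":[0,0,0],"jaw":1},{"translation":[0,0,-35],"delta_rot":[0,0,0],"jaw":1},{"translation":[0,0,-60],"delta_rot":[0,0,0],"jaw":1},{"translation":[0,0,-80],"delta_rot":[0,0,0],"jaw":1},{"translation":[0,-40,-80],"delta_rot":[0,0,-0.4],"jaw":1},{"translation":[0,-80,-80],"delta_rot":[0,0,-0.8],"jaw":1},{"translation":[-50,-80,-80],"delta_rot":[0,0,-1.2],"jaw":1},{"translation":[-100,-80,-80],"delta_rot":[0,0,-1.2],"jaw":1},{"translation":[-100,-80,-80],"delta_rot":[0,0,-1.2],"jaw":1},{"translation":[-100,-80,-80],"delta_rot":[0,0,-1.2],"jaw":1}]'; python3 -c "
from h import *
s=state();go([.5788,-.026,s['tool_pos'][2]-.155],yaw=1.2)"
```

```text
time: 46.88
tool_pos: [0.576, 0.1579, 0.3061]
tcp_rot: [-0.001, 0.699, 0.715, -0.0]
wrist_force: [-0.4, 0.7, -1.5]
opening: 0.178
finger_force: 49.7
go [0.5788, -0.026, np.float64(0.15110993841422318)] -> [-183.9, -1.2, -0.2] [-0.1, -0.1, 0.0]
```

```bash
python3 -m handwheel '[{"translation":[-45,0,0],"delta_rot":[0,0,0],"jaw":1},{"translation":[-90,0,0],"delta_rot":[0,0,0],"jaw":1},{"translation":[-135,-1,0],"delta_rot":[0,0,0],"jaw":1},{"translation":[-170,-1,0],"delta_rot":[0,0,0],"jaw":1},{"translation":[-184,-1,0],"delta_rot":[0,0,0],"jaw":1},{"translation":[-184,-1,0],"delta_rot":[0,0,0],"jaw":1},{"translation":[-184,-1,25],"delta_rot":[0,0,0],"jaw":1},{"translation":[-184,-1,44],"delta_rot":[0,0,0],"jaw":1},{"translation":[-184,-1,44],"delta_rot":[0,0,0],"jaw":1},{"translation":[-184,-1,44],"delta_rot":[0,0,0],"jaw":1},{"translation":[-184,-1,44],"delta_rot":[0,0,0],"jaw":1}]'; python3 -c "
from h import *
go([.5788,-.026,.0721+.024],yaw=1.2);s=read_camera('scene');z=lambda a,f:cv2.resize(a,None,fx=f,fy=f,interpolation=cv2.INTER_CUBIC)
cv2.imwrite('pics/s10.png',z(s['pixels'][190:310,240:400,::-1],5))"
```

```text
time: 48.25
tool_pos: [0.5802, -0.0257, 0.2627]
tcp_rot: [0.001, 0.699, 0.715, 0.001]
wrist_force: [-0.4, 0.7, -2.1]
opening: 0.18
finger_force: 49.7
go [0.5788, -0.026, 0.09609999999999999] -> [-0.3, -1.5, 11.6] [0.1, -0.0, 0.1]
```

View pics/s10.png

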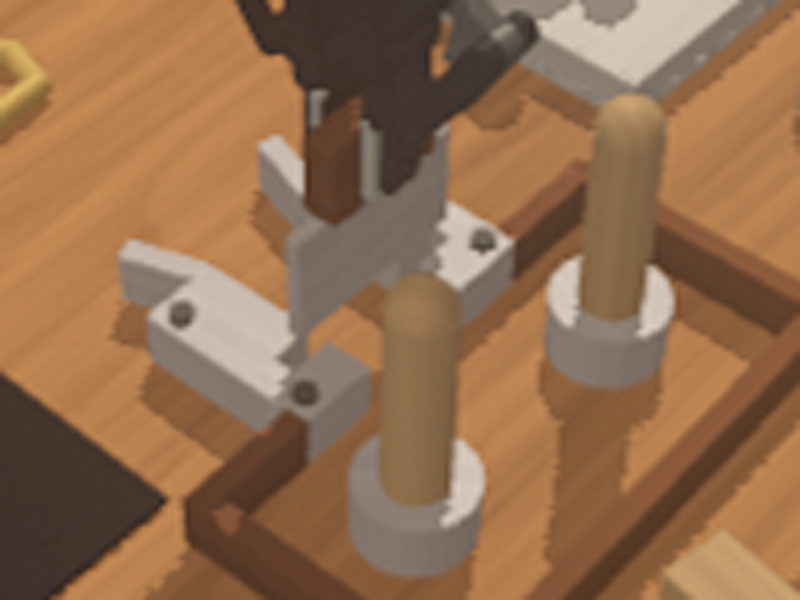

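The scene crop shows the blade hanging over the slot with its lower right corner at about (297,335), the right cheek's slot edges around (300-325,345-370), and both pen posts upright.

```bash
python3 - <<'E'
from h import *
np.set_printoptions(suppress=True,precision=1)
c=read_camera('scene'); w=lambda uv,z:((ray(c,np.array(uv)/5+[240,190],z)[:,:2]-O)@RG*1000)
print("blade low right corner (gauge mm)",w([(297,335)],.0356), "upper shoulder right",w([(288,237)],.0836))
G=[(-5,-46),(5,-46),(-5,-26),(5,-26),(25,-26),(25,-46-15),(-86,-36),(25,26)]
for g in G: print(g,((proj(c,[g2w(*g,.024)])-[240,190])*5))
E
```

```text
blade low right corner (gauge mm) [[  3.5 -36.9]] upper shoulder right [[  0.1 -36.8]]
(-5, -46) [[263.6 358.9]]
(5, -46) [[283.9 372.3]]
(-5, -26) [[300.1 328.6]]
(5, -26) [[320.3 341.6]]
(25, -26) [[361.3 368.3]]
(25, -61) [[297.2 423.8]]
(-86, -36) [[126.3 241.4]]
(25, 26) [[450.9 290.5]]
```

```bash
python3 - <<'E'
from h import *
np.set_printoptions(suppress=True,precision=1)
c=read_camera('scene'); w=lambda uv,z:((ray(c,np.array(uv)/5+[240,190],z)[:,:2]-O)@RG*1000)
print(w([(447,127),(288,237)],.0836)); print(w([(440,210),(297,335)],.0356))
a=cv2.resize(c['pixels'][195:275,285:345,::-1],None,fx=9,fy=7.5,interpolation=cv2.INTER_CUBIC)
cv2.imwrite('pics/s11.png',a)
E
```

```text
[[  5.7  44.2]
 [  0.1 -36.8]]
[[  1.5  47.6]
 [  3.5 -36.9]]
```

View pics/s11.png

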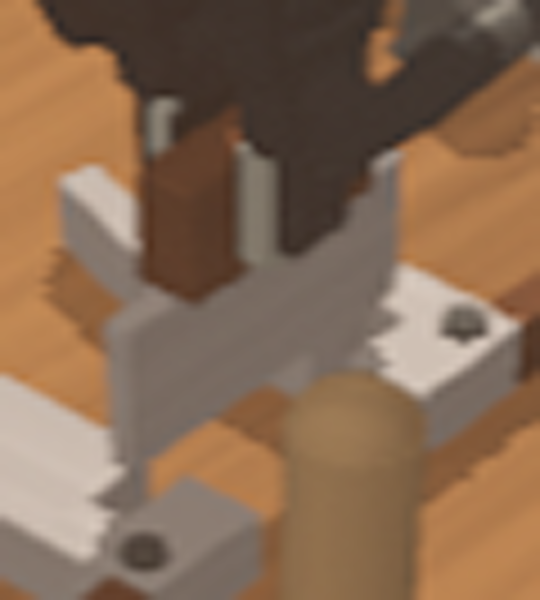

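The blade sits about +4.5 mm in y relative to the slot, so I'll shift by −4.5 and lower with force watch.

```bash
python3 -m handwheel '[{"translation":[-4.5,0,3],"delta_rot":[0,0,0],"jaw":1},{"translation":[-4.5,0,6],"delta_rot":[0,0,0],"jaw":1},{"translation":[-4.5,0,9],"delta_rot":[0,0,0],"jaw":1},{"translation":[-4.5,0,11],"delta_rot":[0,0,0],"jaw":1},{"translation":[-4.5,0,13],"delta_rot":[0,0,0],"jaw":1},{"translation":[-4.5,0,15],"delta_rot":[0,0,0],"jaw":1},{"translation":[-4.5,0,15],"delta_rot":[0,0,0],"jaw":1}]'; python3 -c "
from rig import *
print(state()['wrist_torque'])"
```

```text
time: 49.28
tool_pos: [0.5797, -0.0311, 0.2462]
tcp_rot: [-0.0, 0.699, 0.715, -0.0]
wrist_force: [-0.3, 0.1, -1.5]
opening: 0.178
finger_force: 49.8
[ 0.00234535  0.00272674 -0.01157913]
```

No contact with the lower edge already below the 24 mm wall tops, so the blade is in the slot. Continuing down.

```bash
python3 -m handwheel '[{"translation":[0,0,4],"delta_rot":[0,0,0],"jaw":1},{"translation":[0,0,8],"delta_rot":[0,0,0],"jaw":1},{"translation":[0,0,12],"delta_rot":[0,0,0],"jaw":1},{"translation":[0,0,15],"delta_rot":[0,0,0],"jaw":1},{"translation":[0,0,17],"delta_rot":[0,0,0],"jaw":1},{"translation":[0,0,18.5],"delta_rot":[0,0,0],"jaw":1},{"translation":[0,0,18.5],"delta_rot":[0,0,0],"jaw":1}]'
```

```text
time: 50.15
tool_pos: [0.5797, -0.0311, 0.2278]
tcp_rot: [-0.0, 0.7, 0.715, -0.0]
wrist_force: [0.3, 0.4, -1.1]
opening: 0.18
finger_force: 49.8
```

Almost home with no resistance. Lowering the last millimetre, then releasing and retreating straight up.

```bash
python3 -m handwheel '[{"translation":[0,0,0.7],"delta_rot":[0,0,0],"jaw":1},{"translation":[0,0,1.2],"delta_rot":[0,0,0],"jaw":1},{"translation":[0,0,1.2],"delta_rot":[0,0,0],"jaw":-0.3},{"translation":[0,0,1.2],"delta_rot":[0,0,0],"jaw":-0.3},{"translation":[0,0,1.2],"delta_rot":[0,0,0],"jaw":-0.3},{"translation":[0,0,1.2],"delta_rot":[0,0,0],"jaw":-0.3},{"translation":[0,0,-40],"delta_rot":[0,0,0],"jaw":-0.3},{"translation":[0,0,-100],"delta_rot":[0,0,0],"jaw":-0.3},{"translation":[0,0,-150],"delta_rot":[0,0,0],"jaw":-0.3},{"translation":[0,-50,-160],"delta_rot":[0,0,0],"jaw":-0.3},{"translation":[0,-110,-160],"delta_rot":[0,0,0],"jaw":-0.3},{"translation":[-50,-150,-160],"delta_rot":[0,0,0],"jaw":-0.3}]'; python3 -m handwheel '[{"translation":[-60,0,0],"delta_rot":[0,0,0],"jaw":-0.3},{"translation":[-120,0,0],"delta_rot":[0,0,0],"jaw":-0.3},{"translation":[-180,0,0],"delta_rot":[0,0,0],"jaw":-0.3},{"translation":[-180,0,0],"delta_rot":[0,0,0],"jaw":-0.3},{"translation":[-180,0,0],"delta_rot":[0,0,0],"jaw":-0.3}]'; python3 -c "
from h import *
s=read_camera('scene'); c=read_camera('top');z=lambda a,f:cv2.resize(a,None,fx=f,fy=f,interpolation=cv2.INTER_CUBIC)
o=np.zeros((600,800,3),np.uint8); a=z(s['pixels'][110:410,180:500,::-1],1.55); o[:a.shape[0],:a.shape[1]]=a
a=z(c['pixels'][150:350,100:420,::-1],.9); o[:a.shape[0],500:500+a.shape[1]]=a
a=z(c['pixels'][205:290,300:395,::-1],3.1); o[200:200+a.shape[0],500:500+a.shape[1]]=a
cv2.imwrite('pics/f12.png',o)"
```

```text
time: 51.65
tool_pos: [0.4299, -0.0794, 0.3882]
tcp_rot: [0.0, 0.696, 0.718, 0.0]
wrist_force: [1.5, -2.5, 0.2]
opening: 0.651
finger_force: 0.0
time: 52.28
tool_pos: [0.4357, -0.2626, 0.3877]
tcp_rot: [-0.0, 0.7, 0.715, 0.0]
wrist_force: [-0.2, 0.5, -0.2]
opening: 0.65
finger_force: 0.0
```

View pics/f12.png

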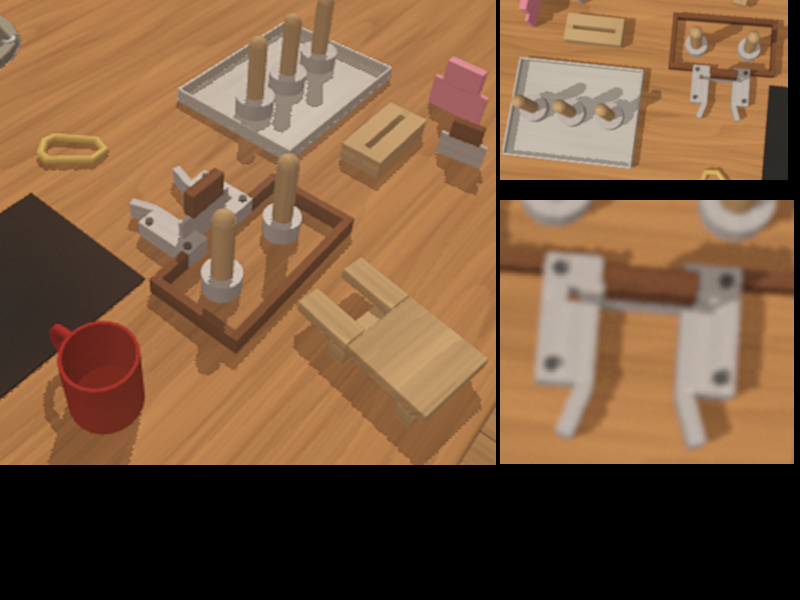

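The final view shows two thin posts upright in the pen, three thick posts upright in the tray, and the mug in place. The blade is seated in the cross slot with its handle at (203,190), and the block is empty. The arm is clear, so I'm handing in.

```bash
python3 -c "
from rig import *
print(sign_off())"
```

```text
the job is handed in; nothing more can be done
None
```

I handed the job in at about 52 s: both thin posts stand in the pen after passing through the channel, about a millimetre or less off the bench. The three thick posts stand in the tray, the blade is home in the cross slot and released, and the mug is where it was. `sign_off()` gave no verdict.

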